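# Pack the side-dish tins into the mint box and close it up

### The arm

A 6-joint arm with a two-finger parallel gripper is mounted at the origin on the work surface. World frame = base frame: x ahead of the robot, y to its left, z up, the work surface at z = 0. Lengths are in mm, angles in rad, forces in N, time in s.
With the tool pointing down it reaches from about 275 to 825 mm from the base axis. Payload 5.2 kg.
Tool frame: the origin (TCP) lies on the centre line of the jaws, within the pads' length; the fingertips stand 19 mm ahead of it and the grasp point (between the pads) is the TCP; z points along the fingers, x is the direction in which the jaws open and shut, and the axes are right-handed (so a half turn about z gives the same grasp; the last joint's range is limited). The gripper opens to 93 mm and grips with 3 to 60 N. Pads are 15 mm wide; open, the fingers measure 128 mm over their backs; the gripper's body (75 mm by 188 mm) begins 65 mm behind the grasp point.
Start: joints at [1.077, 0.259, 1.535, -0, 1.348, -0.203], TCP at [157.673, 526.92, 237.653] pointing down, gripper open.
Joint ranges: [-3.14, 3.14], [-0.91, 2.08], [0.19, 2.58], [-1.22, 4.36], [0.22, 2.71], [-3.12, 3.12]. Speed limits (rad/s): [2.57, 2.57, 3.14, 3.14, 3.14, 3.14].

### API

Orientations are given as a unit quaternion [w, x, y, z].
In Python, from cell import robot gives the robot as it stands. The module is installed in compiled form; this text tells all that it offers.
- The arm moves only by the tool play_rows, never from a script. Its argument "rows" is a list of rows, each a list of 3 entries, a list of its own where there are three numbers: the closure, from -1 (fully open) to 1 (shut), so that 0 is half open, then the shift along the tool's x, y, z in units of 30 mm (1.0 is 30 mm), then the turn, a rotation vector about the tool's x, y, z in units of 5 degrees (1.0 is 5 degrees). A call has 1 to 12 rows; each row is the pose to reach, as a shift and turn from the pose commanded when the call began, along the tool's axes at that moment; what a row does not reach only later rows make up. A row lasts 1/8 s, in which the tool goes at most 62.5 mm and 10.7 degrees, less where a joint would pass 70% of its speed; a pose out of reach is approached as far as the arm can. A call with a gripper value outside its range is refused whole. The fingers move at their own pace and stop on an object; the grip force is fixed at half the most. Time passes only in rows, so rows that repeat a pose let the fingers close. It gives the time, the measured TCP pose, the force and the opening at its end, in the units of the state.
- robot.observe(): the state, without advancing time (a new reading comes with each control period).
- robot.read_camera(name): name is "side" or "top"; returns a dict with "frame" (384x512x3 uint8, blue, green, red), "mtx" (3x3 intrinsics, pixels), "position" and "orientation" of the camera in the world. Camera axes: x right, y up, looking along -z (the intrinsics and any distortion apply to the point x, -y, -z); pixel columns grow to the right and rows downward; lengths in mm; the calibration is good to about 2 mm. A picture is of the moment at which its call begins. There is no depth.
- robot.job_done(): hands the job in, once; it reports no verdict.
The state is a dict: "t": time; "qpos": joint angles; "qd": joint speeds; "effort": joint torques, N m; "position": TCP position; "orientation": TCP orientation; "force": force on the tool from outside, world axes, zero at the start; "wrist_torque": the same for the moment, N m; "finger_gap": finger opening in mm.
Only numpy, scipy, OpenCV 4.12 (cv2) and the standard library are available. Lean on these libraries where they do the work, as an engineer would, in place of code of your own. Each camera call takes 0.05 s, during which the arm holds its last target.

### The job

Get the mint storage box ready for the kimchi fridge: lift its lid off by the knob and set it down right way up in the middle of the cork mat, then stand every small steel side-dish tin that is on the counter flat on the floor of the box, right way up. When all are in, put the lid back on so that it sits fully home and flip the white latch shut over its edge, leaving everything else on the counter where it stands.

Things in the scene. Friction and masses are not known exactly. Their poses are not given: they have to be found in the camera images.
- storage_box: Mint green plastic storage box, open on top, 190 mm (its x) by 210 mm (its y) outside, 60 mm high; walls and floor 5 mm thick, so 180 (x) by 200 mm (y) inside, inner floor 5 mm above the counter. Fixed to the counter. Origin: centre of its underside; z up. At the start its lid is on it.
- lid: Loose mint lid, 280 g. From its origin (centre of underside, z up) upwards: plug 168 (x) by 188 mm (y), 8 mm deep, 6 mm play inside the box's walls; plate 192 by 214 by 6 mm that rests on the rim; in the middle a white bar knob 24 mm wide (x), 56 long (y), 32 high (14 to 46 mm above origin). Home: origin 52 mm above the box's origin, axes parallel to the box's; a half turn also fits.
- mat: Square cork mat, 240 by 240 mm, 4 mm thick, fixed flat on the counter at the robot's right. Origin: centre of its underside, so its top is 4 mm higher.
- latch (a joint): Angle of the flip latch in rad: 0 is shut (flap flat over the lid's edge), 1.57 upright, 1.9 its stop, leaning outwards. Stiff hinge: the flap stays where it is left; about 1 N at its tip turns it. It starts open (1.6 to 1.8), clear of the lid. With a lid that is not fully home it cannot lie flat.
- latch_hinge (a point): Middle of the latch's hinge line on the box's -y side: 113 mm from the box's centre along its -y, 66 mm above the box's origin. The hinge line runs along the box's x; axes as the box's.
- latch_tip (a point): Middle of the free edge of the latch flap, a white plate 70 mm wide (along the box's x), 55 mm long from the hinge line, 4 mm thick; inner face 1 mm, outer face 5 mm off the hinge line. It swings up and over from the box's -y side; shut, it points to the box's +y, its upper face 71 mm above the box's origin.
- tin1: Closed stainless steel side-dish tin, 80 mm (its x) by 40 mm (its y) by 40 mm high, flat sides, about 160 g, standing on the counter with a clear gap around it. Origin: centre of its underside, z up. Three or four such tins, all alike, are present; None from start to end if absent. Pick it from above across its 40 mm width.
- tin2: Closed stainless steel side-dish tin, 80 mm (its x) by 40 mm (its y) by 40 mm high, flat sides, about 160 g, standing on the counter with a clear gap around it. Origin: centre of its underside, z up. Three or four such tins, all alike, are present; None from start to end if absent. Pick it from above across its 40 mm width.
- tin3: Closed stainless steel side-dish tin, 80 mm (its x) by 40 mm (its y) by 40 mm high, flat sides, about 160 g, standing on the counter with a clear gap around it. Origin: centre of its underside, z up. Three or four such tins, all alike, are present; None from start to end if absent. Pick it from above across its 40 mm width.
- tin4: Closed stainless steel side-dish tin, 80 mm (its x) by 40 mm (its y) by 40 mm high, flat sides, about 160 g, standing on the counter with a clear gap around it. Origin: centre of its underside, z up. Three or four such tins, all alike, are present; None from start to end if absent. Pick it from above across its 40 mm width.
- dish1: Bystander: round brown ceramic banchan dish, 90 mm across, 26 mm high, standing among the tins. Origin: centre of its underside.
- dish2: Bystander: a second brown ceramic banchan dish like the first, 90 mm across, 26 mm high, towards the back.
- bowls: Bystander: nest of three stainless steel bowls, 170 mm across, 72 mm high. Origin: centre of its underside.
- ladle: Bystander: ladle with a grey silicone bowl, 280 mm long, lying behind the cork mat. Origin: on its handle, 132 mm from the bowl's centre, at counter height; x towards the bowl.
- soy_bottle: Bystander: amber glass bottle, 60 mm across, 190 mm high. Origin: centre of its underside.
- pepper_jar: Bystander: clear jar with a white cap, 64 mm across, 78 mm high. Origin: centre of its underside.
- cup: Bystander: white ceramic cup, 72 mm across, 75 mm high, to the left of the box. Origin: centre of its underside.
Things that resemble listed ones, but are neither listed nor needed, are in the scene too. Leave any blue or purple look-alike of the tin2 alone.

How it is judged (in metres and radians):
On the way, in this order (a step that is already met when the one before it is completed fails the run):
1. the lid is off the box and lies released, right way up, on the cork mat (horizontal distance between lid and mat below 0.05 m and z of lid in the frame of mat between 0 and 0.009 m and angle between lid's own z axis and vertical below 0.08 rad and contact force between the fingers and lid below 0.3 N and linear speed of lid below 0.03 m/s), for 0.2 s.
2. every tin stands flat on the floor of the box, right way up (x of tin1 in the frame of storage_box between -0.08 and 0.08 m and y of tin1 in the frame of storage_box between -0.09 and 0.09 m and z of tin1 in the frame of storage_box between 0 and 0.012 m and angle between each of tin1, tin2, tin3, tin4's own z axis and vertical below 0.15 rad and x of tin2 in the frame of storage_box between -0.08 and 0.08 m and y of tin2 in the frame of storage_box between -0.09 and 0.09 m and z of tin2 in the frame of storage_box between 0 and 0.012 m and x of tin3 in the frame of storage_box between -0.08 and 0.08 m and y of tin3 in the frame of storage_box between -0.09 and 0.09 m and z of tin3 in the frame of storage_box between 0 and 0.012 m and x of tin4 in the frame of storage_box between -0.08 and 0.08 m and y of tin4 in the frame of storage_box between -0.09 and 0.09 m and z of tin4 in the frame of storage_box between 0 and 0.012 m), for 0.2 s.
3. the lid is back on the box, fully home (x of lid in the frame of storage_box between -0.01 and 0.01 m and y of lid in the frame of storage_box between -0.01 and 0.01 m and z of lid in the frame of storage_box between 0.046 and 0.056 m and angle between the z axis of lid and the z axis of storage_box, either way round below 0.04 rad and angle between lid's own z axis and vertical below 0.1 rad), for 0.2 s.
At the end, for the whole second after the job is handed in: Every tin present stands upright (within 0.15 rad) on the box's floor (within 7 mm); the lid is seated on the rim (centre within 10 mm, height within about 5 mm, level with the box within 0.04 rad), released and still; the latch is shut (under 0.12 rad) (all of step 2 and all of step 3 and contact force between the fingers and lid below 0.3 N and linear speed of lid below 0.03 m/s and value of joint latch below 0.12 rad and velocity of joint latch below 0.1 rad/s); the robot touches nothing.
It fails at once if a bystander (dish, bowls, ladle, bottle, jar or cup) is pushed more than 60 mm away (distance of any of dish1, dish2, bowls, ladle, soy_bottle, pepper_jar, cup from where it was at the start of the episode above 0.06 m).
It fails at once if a bystander is knocked over (angle between any of dish1, dish2, bowls, ladle, soy_bottle, pepper_jar, cup's own z axis and vertical above 0.6 rad).
Of tin1, tin2, tin3, tin4 only 3 to 4 are there at a start; the rules pass over those that are not, and their reading is None.
At some moment in a run one of tin1, tin2, tin3, tin4 may be knocked a few centimetres aside while the robot is not near it.
It also fails if it takes over 208 s, if anything falls off the work surface, if the arm or the gripper's body presses on something with over 40 N, if the wrist force passes 120 N, or if a joint passes its speed limit or range.

## Working session

There is one attempt and no reset: what is moved stays moved. The work goes in short steps, Python scripts to look and compute and a tool call to move; the robot and the scene stay as the last step left them, time stands still between calls to the robot, and variables do not carry over. Pictures are saved under pics/ and viewed, and the job is handed in when it is done.

Besides the shell and the picture viewer there is one more tool, called after "Call:" by a JSON object that holds its "fn" and its "kwargs", one argument or row to a line. play_rows: Moves the arm, as the interface text tells. Its arguments: {"type":"object","properties":{"rows":{"type":"array","items":{"type":"array"}}},"required":["rows"]}

```bash
mkdir -p pics; cat > h.py <<'E'
import numpy as np, cv2
from scipy.spatial.transform import Rotation as R
from cell import robot
def cam(n):
    c=robot.read_camera(n); q=c["orientation"]; c["R"]=R.from_quat([q[1],q[2],q[3],q[0]]).as_matrix(); c["p"]=np.array(c["position"]); c["K"]=np.array(c["mtx"]); return c
def proj(c,P):
    P=np.atleast_2d(P); d=(P-c["p"])@c["R"]; d=d*[1,-1,-1]; u=d@c["K"].T; return u[:,:2]/u[:,2:]
def ray(c,uv,z):
    uv=np.atleast_2d(uv).astype(float); d=np.c_[uv,np.ones(len(uv))]@np.linalg.inv(c["K"]).T; d=(d*[1,-1,-1])@c["R"].T
    return c["p"]+d*((z-c["p"][2])/d[:,2:])
E
python3 - <<'E'
from h import *
print(robot.observe())
for n in ["top","side"]:
    c=cam(n); print(n,c["K"],c["p"],c["R"],[k for k in c])
    cv2.imwrite(f"pics/{n}0.png",cv2.resize(c["frame"],None,fx=1.5,fy=1.5,interpolation=cv2.INTER_CUBIC))
    cv2.imwrite(f"{n}0_raw.png",c["frame"])
E
```

```text
{'t': 0.0, 'qpos': array([ 1.07720675e+00,  2.59323448e-01,  1.53606264e+00, -1.94901196e-05,
        1.34800796e+00, -2.02782529e-01]), 'qd': array([ 0.001981  ,  0.0012574 , -0.00149801, -0.00156024, -0.00063347,
        0.00026733]), 'effort': array([ 5.56565396e-05, -4.37307680e+01, -2.84002376e+01,  7.19671464e-02,
        4.11916513e-02, -1.65238785e-04]), 'position': array([157.4271436 , 526.4561542 , 236.83641326]), 'orientation': array([ 3.89977168e-04,  8.02097341e-01,  5.97192635e-01, -8.11949407e-04]), 'force': array([-0.77923558, -0.43607429,  0.16018869]), 'wrist_torque': array([-0.04843156, -0.01970563, -0.0186766 ]), 'finger_gap': 92.53603479911827}
top [[427.54576093   0.         248.66156395]
 [  0.         427.54576093 192.26016522]
 [  0.           0.           1.        ]] [ 351.79507405   39.49691046 1197.12749923] [[ 0.02125394  0.9798852  -0.19842699]
 [-0.99976602  0.02003257 -0.00816091]
 [-0.00402175  0.19855401  0.9800817 ]] ['frame', 'mtx', 'position', 'orientation', 'R', 'p', 'K']
side [[381.88003259   0.         253.00699501]
 [  0.         381.88003259 194.49785127]
 [  0.           0.           1.        ]] [ 403.79553288 -911.69788897  814.13116175] [[ 0.98082149  0.13406694 -0.14147527]
 [-0.19358352  0.58558789 -0.78715452]
 [-0.02268519  0.79944535  0.60031034]] ['frame', 'mtx', 'position', 'orientation', 'R', 'p', 'K']
```

View pics/top0.png

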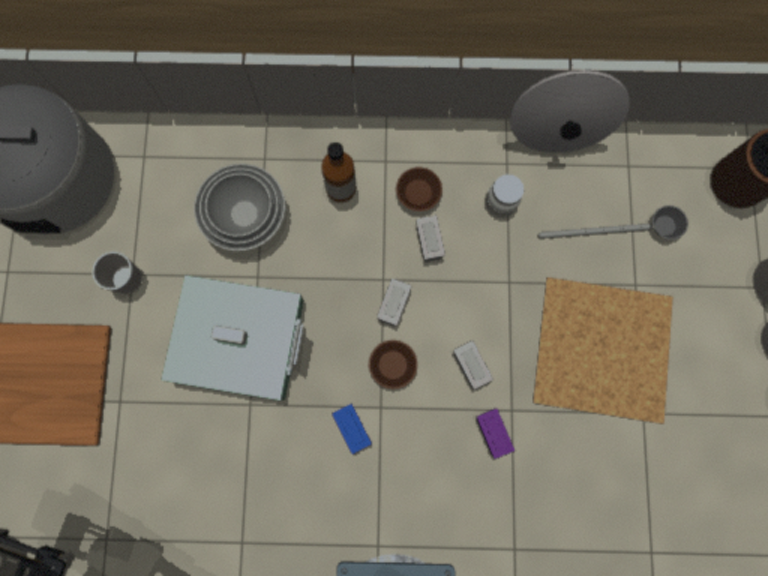

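View pics/side0.png

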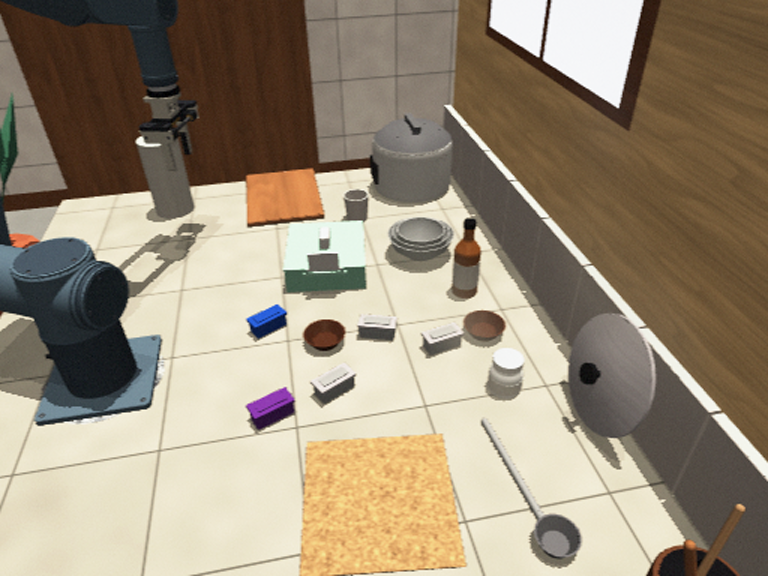

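The top view shows three steel tins at about (430,238), (395,303) and (473,365), with blue and purple decoys at (352,428) and (495,433). The box is at (235,337), its latch faces right at (297,345), and the mat is at (603,350). I'll measure these next.

```bash
cat >> h.py <<'E'
def rect(c,z,x0,x1,y0,y1,s=2):
    # image: col = (y1-y)*s , row=(x1-x)*s
    w=int((y1-y0)*s);h=int((x1-x0)*s)
    W=np.array([[x1,y1,z],[x1,y0,z],[x0,y0,z],[x0,y1,z]],float)
    src=proj(c,W).astype(np.float32); dst=np.float32([[0,0],[w,0],[w,h],[0,h]])
    return cv2.warpPerspective(c["frame"],cv2.getPerspectiveTransform(src,dst),(w,h),flags=cv2.INTER_CUBIC)
def draw(img,c,P,col=(0,0,255),k=1.5):
    uv=proj(c,P)*k; cv2.polylines(img,[np.round(uv*8).astype(np.int32)],True,col,1,cv2.LINE_AA,3)
def box(cx,cy,yaw,w,h,z):
    a=np.array([[-w/2,-h/2],[w/2,-h/2],[w/2,h/2],[-w/2,h/2]])
    co,si=np.cos(yaw),np.sin(yaw); a=a@np.array([[co,si],[-si,co]])
    return np.c_[a+[cx,cy],np.full(4,z)]
E
python3 - <<'E'
from h import *
c=cam("top")
g=[]
import numpy as np
for n,uv in dict(t1=(430,238),t2=(395,303),t3=(473,365)).items():
    p=ray(c,np.array(uv)/1.5,40)[0]; print(n,p)
    r=rect(c,40,p[0]-70,p[0]+70,p[1]-70,p[1]+70,2); g.append(r)
p=ray(c,np.array((235,337))/1.5,58)[0]; print(p)
r=rect(c,58,p[0]-150,p[0]+150,p[1]-150,p[1]+150,2); cv2.imwrite("pics/r_box.png",r)
p=ray(c,np.array((603,350))/1.5,4)[0]; print(p)
r=rect(c,4,p[0]-150,p[0]+150,p[1]-150,p[1]+150,1);
cv2.imwrite("pics/r_tin.png",np.hstack([g[0],g[1]])); cv2.imwrite("pics/r_tin2.png",np.hstack([g[2],cv2.resize(r,(280,280))]))
s=cam("side"); cv2.imwrite("pics/side_z.png",cv2.resize(s["frame"][100:320,140:400],None,fx=3,fy=2.7))
cv2.imwrite("pics/side_tins.png",cv2.resize(s["frame"][190:290,150:370],None,fx=3.6,fy=3.6,interpolation=cv2.INTER_CUBIC))
cv2.imwrite("pics/side_box.png",cv2.resize(s["frame"][130:200,170:270],None,fx=7,fy=7,interpolation=cv2.INTER_CUBIC))
E
```

```text
t1 [684.3705061 -55.4101509  40.       ]
t2 [559.58455805   8.2361194   40.        ]
t3 [ 449.357446   -133.46414373   40.        ]
[488.7996265  293.56879532  58.        ]
[ 485.24374428 -380.6234077     4.        ]
```

View pics/r_box.png

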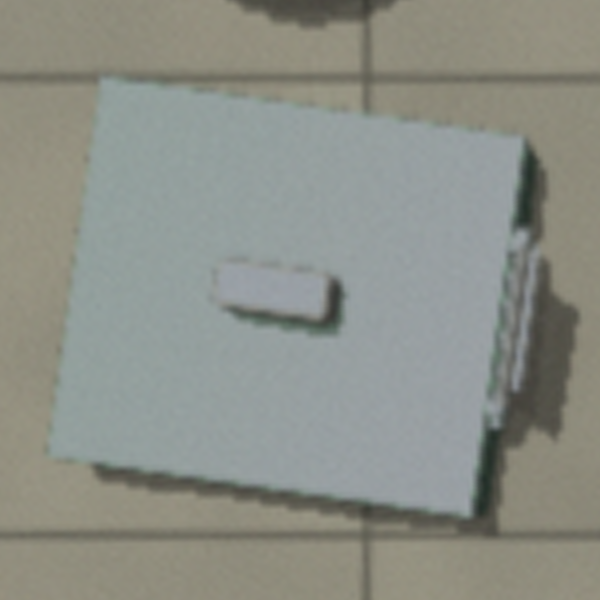

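View pics/r_tin.png

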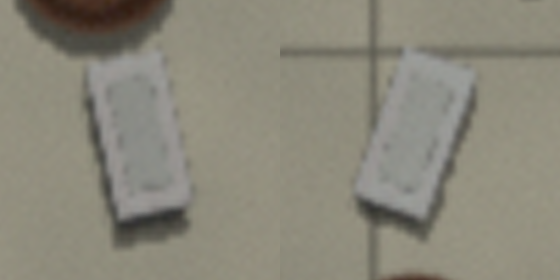

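View pics/r_tin2.png

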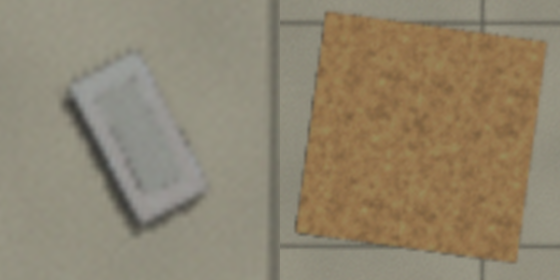

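View pics/side_box.png

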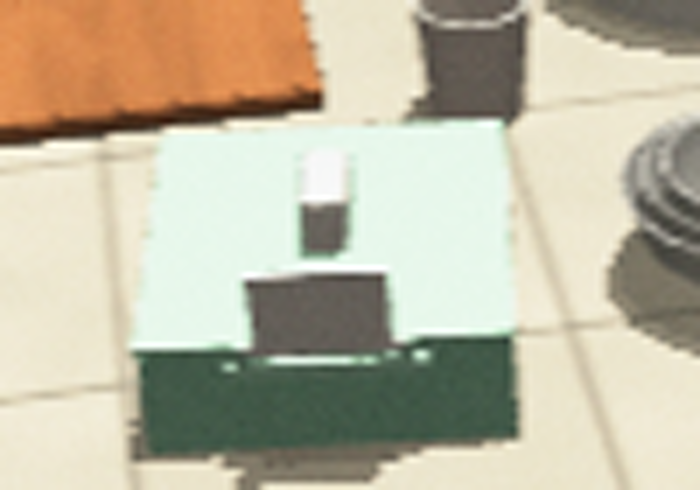

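View pics/side_tins.png

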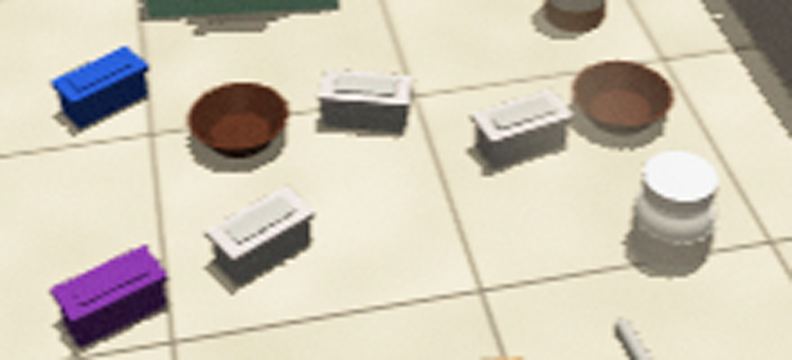

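The crops show three steel tins standing upright, the knob running along box y, and the latch open on the box's -y side (world right). Next I'll turn the corner pixels into poses and check them by overlay in both views.

```bash
cat >> h.py <<'E'
def tinrect(c,x,y,z=40,half=70,thr=None):
    """refine tin pose near x,y by bright mask + minAreaRect on plane z"""
    r=rect(c,z,x-half,x+half,y-half,y+half,4)
    hsv=cv2.cvtColor(r,cv2.COLOR_BGR2HSV)
    return r,hsv
def fit(c,pts,zc,w,h,x,y,yaw): pass
E
python3 - <<'E'
from h import *
from scipy.optimize import least_squares
c=cam("top"); s=cam("side")
def back(pc,half,sc,px,zr,zt):
    # px in crop -> world on plane zr -> re-project to image -> plane zt
    px=np.array(px,float); W=np.c_[pc[0]+half-px[:,1]/sc, pc[1]+half-px[:,0]/sc, np.full(len(px),zr)]
    return ray(c,proj(c,W),zt)
def pose(C,w,h):
    # C ordered to match box() corners
    f=lambda p:(box(p[0],p[1],p[2],w,h,0)-np.c_[C[:,:2],np.zeros(4)]).ravel()
    m=C.mean(0); d=C[1]-C[0]
    r=least_squares(f,[m[0],m[1],np.arctan2(d[1],d[0])]); return r.x, np.sqrt(r.cost/2)
res={}
# box corners order (-x,-y),(+x,-y),(+x,+y),(-x,+y)
P=back([488.7996,293.5688],150,2,[(475,517),(527,137),(100,78),(50,457)],58,66); res["lid"]=pose(P,192,214)
P=back([485.2437,-380.6234],150,280/300,[(515-280,262),(546-280,43),(327-280,12),(296-280,233)],4,4); res["mat"]=pose(P,240,240)
T={"t1":([684.3705,-55.41015],[(189,207),(160,53),(88,65),(118,222)]),
"t2":([559.58456,8.23612],[(427-280,222),(475-280,72),(407-280,46),(355-280,192)]),
"t3":([449.357446,-133.464],[(206,185),(135,53),(68,90),(143,231)])}
for k,(p,px) in T.items(): res[k]=pose(back(p,70,2,px,40,40),80,40)
for k,v in res.items(): print(k,np.round(v[0],3),round(v[1],2))
it=cv2.resize(c["frame"],None,fx=1.5,fy=1.5); is_=cv2.resize(s["frame"],None,fx=1.5,fy=1.5)
for I,C in((it,c),(is_,s)):
    x,y,a=res["lid"][0]; draw(I,C,box(x,y,a,192,214,66)); draw(I,C,box(x,y,a,190,210,0),(255,0,0)); draw(I,C,box(x,y,a,24,56,98),(0,255,0))
    x,y,a=res["mat"][0]; draw(I,C,box(x,y,a,240,240,4))
    for k in("t1","t2","t3"):
        x,y,a=res[k][0]; draw(I,C,box(x,y,a,80,40,40)); draw(I,C,box(x,y,a,80,40,0),(255,0,0))
cv2.imwrite("pics/ov_t.png",it); cv2.imwrite("pics/ov_s.png",cv2.resize(is_[180:580,220:520],None,fx=2,fy=1.5))
cv2.imwrite("pics/ov_s.png",is_)
E
```

```text
lid [ 4.89203e+02  2.97742e+02 -1.36000e-01] 1.07
mat [ 4.87922e+02 -3.81695e+02 -1.38000e-01] 1.96
t1 [ 6.85996e+02 -5.47850e+01  1.87000e-01] 1.9
t2 [ 5.63085e+02  1.02360e+01 -3.36000e-01] 1.91
t3 [ 449.482 -132.464    0.506] 2.36
```

View pics/ov_t.png

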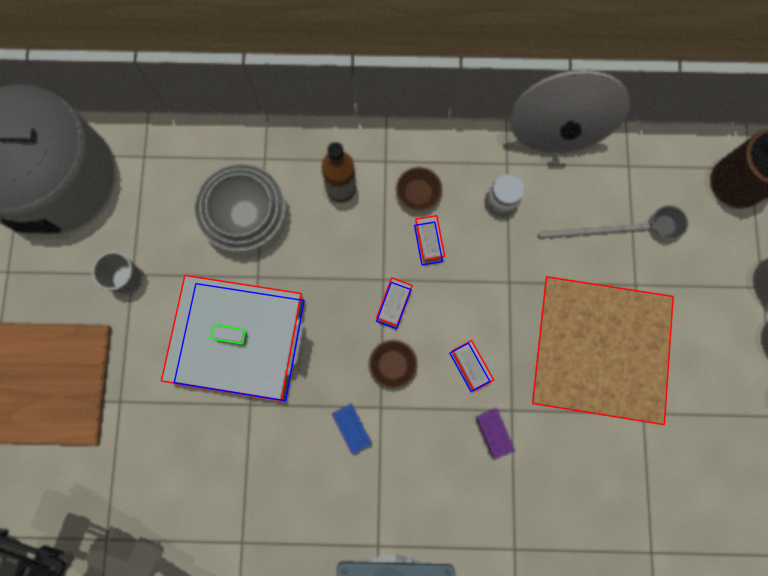

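View pics/ov_s.png

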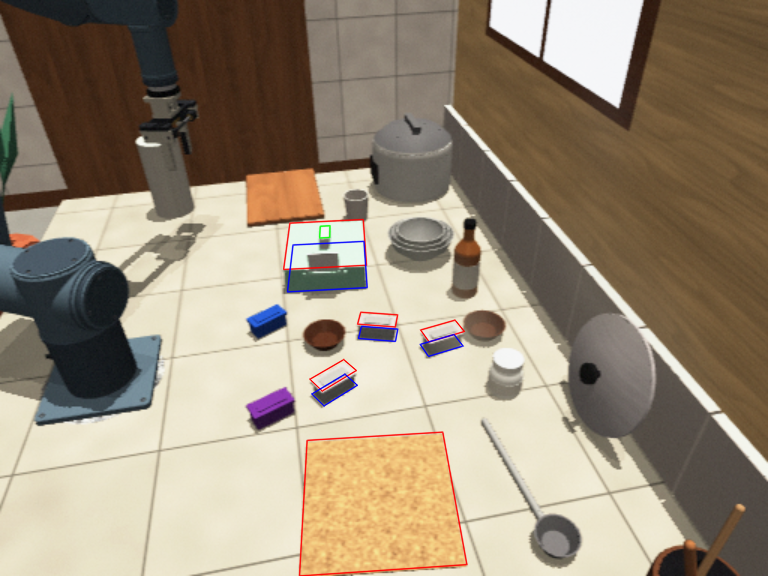

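```bash
cat >> h.py <<'E'
BOX=(489.2,297.7,-0.136); MAT=(487.9,-381.7,-0.138)
def Rdown(a): 
    x=np.array([np.cos(a),np.sin(a),0]); z=np.array([0,0,-1.]); return np.c_[x,np.cross(z,x),z]
def b2w(x,y,b=BOX):
    c,s=np.cos(b[2]),np.sin(b[2]); return b[0]+c*x-s*y, b[1]+s*x+c*y
def plan(*targets,cmd=None):
    """targets (x,y,z,a) -> units relative to current measured pose"""
    o=robot.observe(); q=o["orientation"]; R0=R.from_quat([q[1],q[2],q[3],q[0]]).as_matrix(); p=np.array(o["position"])
    if cmd is not None: p=np.array(cmd[:3]); R0=Rdown(cmd[3])
    a0=np.arctan2(R0[1,0],R0[0,0]); print("t %.2f pos %s a %.4f gap %.1f F %s q6 %.2f"%(o["t"],np.round(p,1),a0,o["finger_gap"],np.round(o["force"],1),o["qpos"][5]))
    for t in targets:
        d=R0.T@(np.array(t[:3])-p); rv=R.from_matrix(R0.T@Rdown(t[3])).as_rotvec()
        print("  ->",np.round(t,3),"shift",np.round(d/30,3).tolist(),"turn",np.round(np.degrees(rv)/5,2).tolist())
E
python3 - <<'E'
from h import *
X=b2w(0,0); plan((*X,200,-.136),(*X,88,-.136),cmd=(157.673,526.92,237.653,1.2801))
E
```

```text
t 0.30 pos [157.7 526.9 237.7] a 1.2801 gap 93.3 F [0.5 0.2 0.1] q6 -0.20
  -> [ 4.892e+02  2.977e+02  2.000e+02 -1.360e-01] shift [-4.153, 12.777, 1.255] turn [0.0, 0.0, 16.23]
  -> [ 4.892e+02  2.977e+02  8.800e+01 -1.360e-01] shift [-4.153, 12.777, 4.988] turn [0.0, 0.0, 16.23]
```

Call:
{"fn": "play_rows", "kwargs": {
  "rows": [
    [-1, [-0.6, 1.8, 0], [0, 0, 2]],
    [-1, [-1.2, 3.6, 0.3], [0, 0, 4]],
    [-1, [-1.8, 5.4, 0.5], [0, 0, 6]],
    [-1, [-2.4, 7.2, 0.7], [0, 0, 8]],
    [-1, [-3, 9, 0.9], [0, 0, 10]],
    [-1, [-3.5, 10.8, 1.0], [0, 0, 12]],
    [-1, [-3.9, 12, 1.1], [0, 0, 14]],
    [-1, [-4.15, 12.78, 1.25], [0, 0, 16.23]],
    [-1, [-4.15, 12.78, 1.25], [0, 0, 16.23]],
    [-1, [-4.15, 12.78, 1.25], [0, 0, 16.23]],
    [-1, [-4.15, 12.78, 1.25], [0, 0, 16.23]]
  ]
}}

```text
t: 1.68
position: [488.4, 298.5, 200.4]
orientation: [-0.0, 0.998, -0.067, -0.0]
force: [0.4, -0.7, 0.3]
finger_gap: 93.3
```

```bash
python3 - <<'E'
from h import *
X=b2w(0,0); plan((*X,88,-.136))
for n in("top","side"):
    c=cam(n); cv2.imwrite(f"pics/{n}1.png",cv2.resize(c["frame"],None,fx=1.5,fy=1.5,interpolation=cv2.INTER_CUBIC))
E
```

```text
t 1.68 pos [488.4 298.5 200.4] a -0.1334 gap 93.3 F [ 0.4 -0.7  0.3] q6 0.49
  -> [ 4.892e+02  2.977e+02  8.800e+01 -1.360e-01] shift [0.03, 0.024, 3.747] turn [-0.0, 0.0, 0.03]
```

View pics/top1.png

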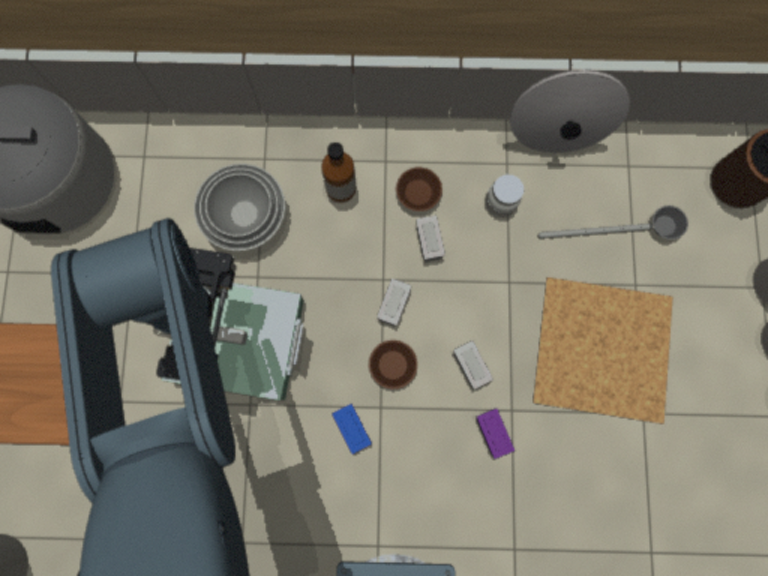

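View pics/side1.png

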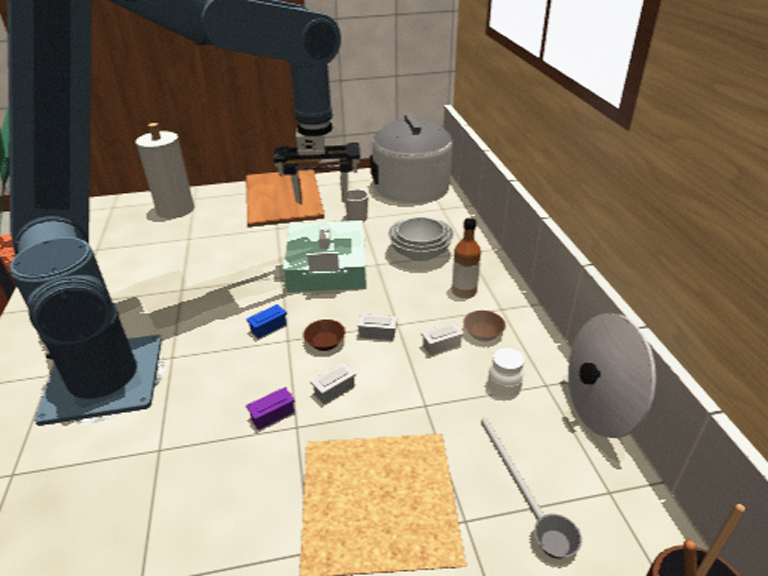

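The gripper is straight above the knob, its long body lies along the jaw axis, and no fourth tin was hidden. I'll descend and grip.

Call:
{"fn": "play_rows", "kwargs": {
  "rows": [
    [-1, [0, 0, 1], [0, 0, 0]],
    [-1, [0, 0, 2], [0, 0, 0]],
    [-1, [0, 0, 3], [0, 0, 0]],
    [-1, [0, 0, 3.5], [0, 0, 0]],
    [-1, [0, 0, 3.73], [0, 0, 0]],
    [-1, [0, 0, 3.73], [0, 0, 0]],
    [1, [0, 0, 3.73], [0, 0, 0]],
    [1, [0, 0, 3.73], [0, 0, 0]],
    [1, [0, 0, 3.73], [0, 0, 0]],
    [1, [0, 0, 3.73], [0, 0, 0]],
    [1, [0, 0, 3.73], [0, 0, 0]],
    [1, [0, 0, 3.73], [0, 0, 0]]
  ]
}}

```text
t: 3.28
position: [489.3, 297.7, 88.2]
orientation: [0.0, 0.998, -0.068, -0.0]
force: [-0.6, -0.1, -0.2]
finger_gap: 37.9
```

Call:
{"fn": "play_rows", "kwargs": {
  "rows": [
    [1, [0, 0, -0.2], [0, 0, 0]],
    [1, [0, 0, -0.5], [0, 0, 0]],
    [1, [0, 0, -1], [0, 0, 0]],
    [1, [0, 0, -1.7], [0, 0, 0]],
    [1, [0, 0, -2.4], [0, 0, 0]],
    [1, [0, 0, -3.2], [0, 0, 0]],
    [1, [0, 0, -4], [0, 0, 0]],
    [1, [0, 0, -4.8], [0, 0, 0]],
    [1, [0, 0, -4.8], [0, 0, 0]],
    [1, [0, 0, -4.8], [0, 0, 0]]
  ]
}}

```text
t: 4.53
position: [488.8, 297.5, 231.6]
orientation: [0.0, 0.998, -0.068, -0.0]
force: [-0.1, -1.0, -3.4]
finger_gap: 23.7
```

```bash
python3 - <<'E'
from h import *
plan((MAT[0],MAT[1],232,-.138),(487.9,-381.7,41,-.138),cmd=(489.2,297.7,232.1,-.136))
for n in("side",):
    c=cam(n); cv2.imwrite(f"pics/{n}2.png",cv2.resize(c["frame"],None,fx=1.5,fy=1.5,interpolation=cv2.INTER_CUBIC))
E
```

```text
t 4.53 pos [489.2 297.7 232.1] a -0.1360 gap 23.7 F [-0.1 -1.  -3.4] q6 0.49
  -> [ 4.879e+02 -3.817e+02  2.320e+02 -1.380e-01] shift [3.028, 22.443, 0.003] turn [0.0, 0.0, 0.02]
  -> [ 4.879e+02 -3.817e+02  4.100e+01 -1.380e-01] shift [3.028, 22.443, 6.37] turn [0.0, 0.0, 0.02]
```

View pics/side2.png

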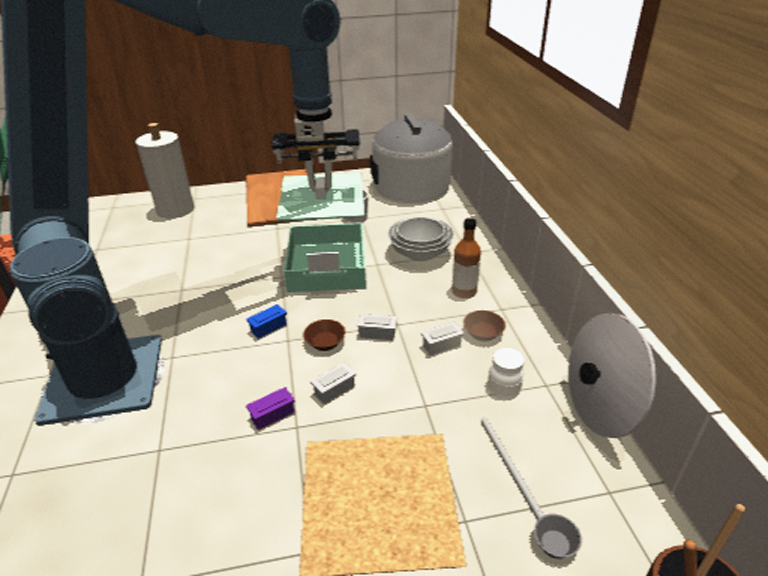

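The side view shows the lid hanging level from the gripper above the now empty box. I'll carry it to the mat.

Call:
{"fn": "play_rows", "kwargs": {
  "rows": [
    [1, [0.05, 0.4, 0], [0, 0, 0]],
    [1, [0.15, 1.2, 0], [0, 0, 0]],
    [1, [0.3, 2.4, 0], [0, 0, 0]],
    [1, [0.5, 3.7, 0], [0, 0, 0]],
    [1, [0.68, 5, 0], [0, 0, 0]],
    [1, [0.85, 6.3, 0], [0, 0, 0]],
    [1, [1.02, 7.6, 0], [0, 0, 0]],
    [1, [1.2, 8.9, 0], [0, 0, 0]],
    [1, [1.38, 10.2, 0], [0, 0, 0]],
    [1, [1.55, 11.5, 0], [0, 0, 0]],
    [1, [1.73, 12.8, 0], [0, 0, 0]],
    [1, [1.9, 14.1, 0], [0, 0, 0]]
  ]
}}

```text
t: 6.08
position: [487.3, -130.8, 231.6]
orientation: [-0.0, 0.998, -0.068, -0.001]
force: [0.3, -0.8, -2.6]
finger_gap: 23.5
```

Call:
{"fn": "play_rows", "kwargs": {
  "rows": [
    [1, [0.17, 1.3, 0], [0, 0, 0]],
    [1, [0.34, 2.6, 0], [0, 0, 0]],
    [1, [0.52, 3.9, 0], [0, 0, 0]],
    [1, [0.7, 5.2, 0.5], [0, 0, 0]],
    [1, [0.85, 6.3, 1], [0, 0, 0]],
    [1, [0.98, 7.2, 1.5], [0, 0, 0]],
    [1, [1.08, 7.9, 2], [0, 0, 0]],
    [1, [1.13, 8.34, 2.8], [0, 0, 0]],
    [1, [1.13, 8.34, 3.6], [0, 0, 0]],
    [1, [1.13, 8.34, 4.4], [0, 0, 0]],
    [1, [1.13, 8.34, 5], [0, 0, 0]],
    [1, [1.13, 8.34, 5], [0, 0, 0]]
  ]
}}

```text
t: 7.58
position: [486.8, -380.6, 80.4]
orientation: [-0.001, 0.998, -0.068, -0.001]
force: [-1.2, -0.2, -3.6]
finger_gap: 24.0
```

```bash
python3 - <<'E'
from h import *
plan((MAT[0],MAT[1],41,-.138),cmd=(487.9,-381.7,82,-.138)); print(robot.observe()["position"])
for n in("side","top"):
    c=cam(n); cv2.imwrite(f"pics/{n}3.png",cv2.resize(c["frame"],None,fx=1.5,fy=1.5,interpolation=cv2.INTER_CUBIC))
E
```

```text
t 7.58 pos [ 487.9 -381.7   82. ] a -0.1380 gap 24.0 F [-1.2 -0.2 -3.6] q6 -0.71
  -> [ 4.879e+02 -3.817e+02  4.100e+01 -1.380e-01] shift [0.0, 0.0, 1.367] turn [0.0, 0.0, 0.0]
[ 486.84966103 -380.62610043   80.4307079 ]
```

View pics/side3.png

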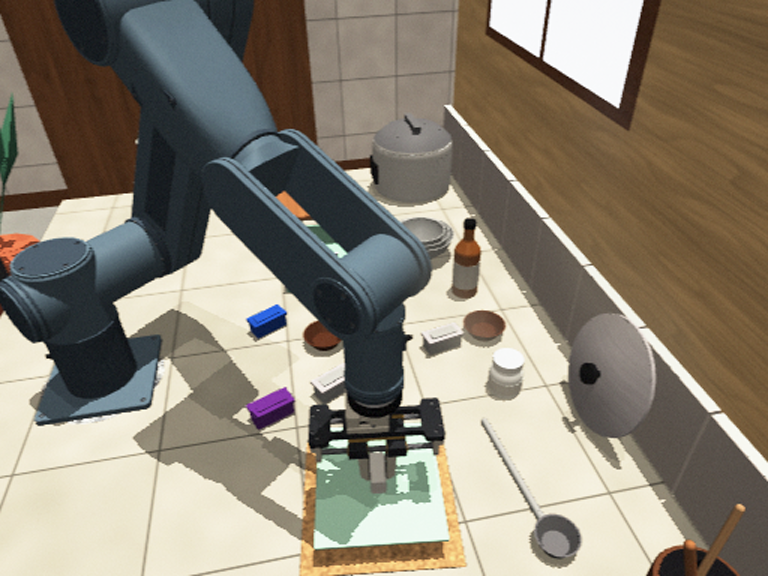

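View pics/top3.png

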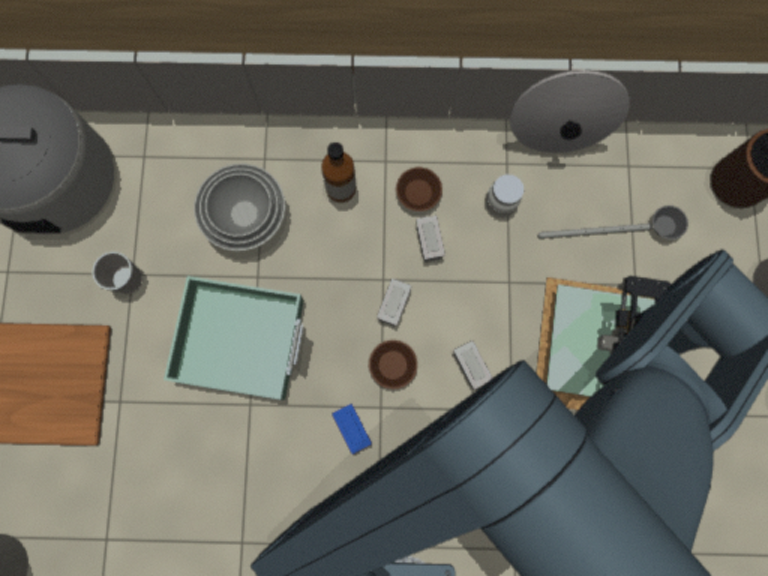

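The lid hangs just above the mat, centred and level. I'll lower it in small steps and watch the force.

Call:
{"fn": "play_rows", "kwargs": {
  "rows": [
    [1, [0, 0, 0.4], [0, 0, 0]],
    [1, [0, 0, 0.7], [0, 0, 0]],
    [1, [0, 0, 0.95], [0, 0, 0]],
    [1, [0, 0, 1.0], [0, 0, 0]],
    [1, [0, 0, 1.05], [0, 0, 0]],
    [1, [0, 0, 1.05], [0, 0, 0]]
  ]
}}

```text
t: 8.43
position: [487.9, -381.7, 50.9]
orientation: [0.0, 0.998, -0.068, 0.0]
force: [-0.7, -0.6, -3.5]
finger_gap: 23.6
```

Call:
{"fn": "play_rows", "kwargs": {
  "rows": [
    [1, [0, 0, 0.05], [0, 0, 0]],
    [1, [0, 0, 0.1], [0, 0, 0]],
    [1, [0, 0, 0.1], [0, 0, 0]]
  ]
}}

```text
t: 8.8
position: [488.1, -381.8, 49.0]
orientation: [0.0, 0.998, -0.068, 0.0]
force: [-1.9, 1.9, 5.1]
finger_gap: 23.9
```

Call:
{"fn": "play_rows", "kwargs": {
  "rows": [
    [1, [0, 0, 0.03], [0, 0, 0]],
    [1, [0, 0, 0.03], [0, 0, 0]]
  ]
}}

```text
t: 9.05
position: [488.1, -381.8, 49.0]
orientation: [0.001, 0.998, -0.068, 0.0]
force: [-2.9, 2.2, 11.3]
finger_gap: 23.9
```

Call:
{"fn": "play_rows", "kwargs": {
  "rows": [
    [0.2, [0, 0, 0], [0, 0, 0]],
    [0.0, [0, 0, 0], [0, 0, 0]],
    [-1, [0, 0, 0], [0, 0, 0]],
    [-1, [0, 0, 0], [0, 0, 0]],
    [-1, [0, 0, 0], [0, 0, 0]],
    [-1, [0, 0, -0.3], [0, 0, 0]],
    [-1, [0, 0, -1.2], [0, 0, 0]],
    [-1, [0, 0, -2.5], [0, 0, 0]],
    [-1, [0, 0, -4], [0, 0, 0]],
    [-1, [0, 0, -5], [0, 0, 0]],
    [-1, [0, 0, -5], [0, 0, 0]]
  ]
}}

```text
t: 10.42
position: [489.1, -382.9, 200.5]
orientation: [0.002, 0.998, -0.068, 0.002]
force: [0.2, -0.1, -0.2]
finger_gap: 92.7
```

```bash
python3 - <<'E'
from h import *
plan()
# rough: go home-ish above t3
plan((449.5,-132.5,196,0.506+np.pi/2-0),(449.5,-132.5,196,0.506-np.pi/2),cmd=(487.9,-381.7,196.6,-.138))
for n in("side","top"):
    c=cam(n); cv2.imwrite(f"pics/{n}4.png",cv2.resize(c["frame"],None,fx=1.5,fy=1.5,interpolation=cv2.INTER_CUBIC))
E
```

```text
t 10.43 pos [ 489.1 -382.9  200.5] a -0.1363 gap 92.7 F [ 0.2 -0.1 -0.2] q6 -0.71
t 10.43 pos [ 487.9 -381.7  196.6] a -0.1380 gap 92.7 F [ 0.2 -0.1 -0.2] q6 -0.71
  -> [ 449.5   -132.5    196.       2.077] shift [-2.411, -8.052, 0.02] turn [-0.0, -0.0, -25.38]
  -> [ 449.5   -132.5    196.      -1.065] shift [-2.411, -8.052, 0.02] turn [0.0, 0.0, 10.62]
```

View pics/side4.png

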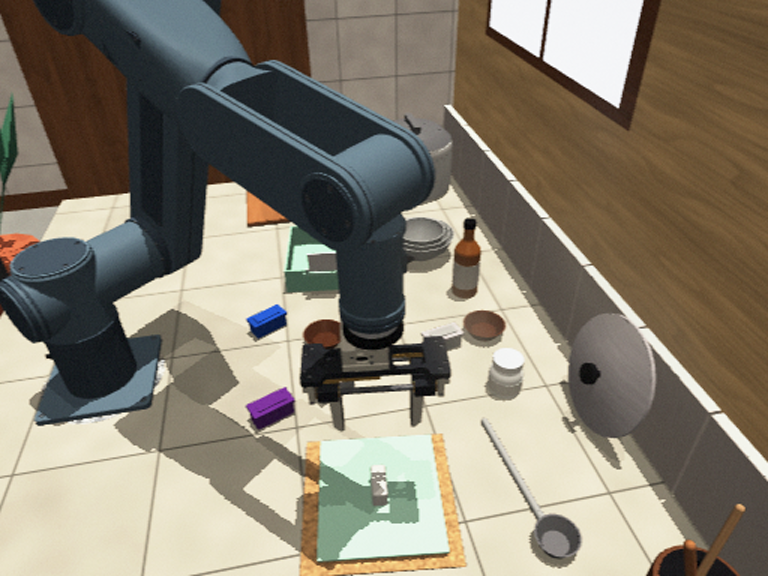

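The lid lies flat on the mat, released. I'll check the top view and refine the tin poses.

View pics/top4.png

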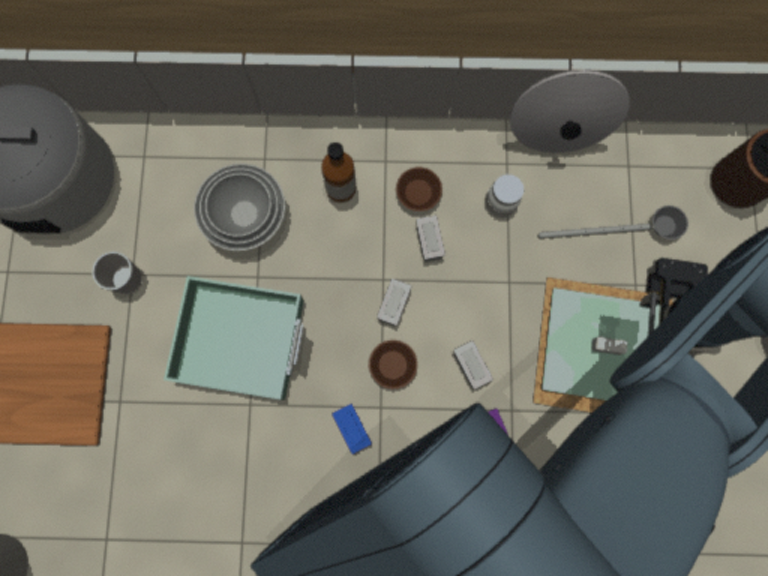

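```bash
cat >> h.py <<'E'
def findtins(c,x0=330,x1=800,y0=-260,y1=170,show=None):
    r=rect(c,40,x0,x1,y0,y1,2); h=cv2.cvtColor(r,cv2.COLOR_BGR2HSV)
    m=((h[...,1]<32)&(h[...,2]>95)).astype(np.uint8)*255
    m=cv2.morphologyEx(m,cv2.MORPH_CLOSE,np.ones((7,7))); m=cv2.morphologyEx(m,cv2.MORPH_OPEN,np.ones((9,9)))
    out=[]
    for k in cv2.findContours(m,cv2.RETR_EXTERNAL,cv2.CHAIN_APPROX_NONE)[0]:
        (u,v),(w,hh),an=cv2.minAreaRect(k); L,S=max(w,hh)/2,min(w,hh)/2
        if not(60<L<100 and 28<S<55): continue
        b=cv2.boxPoints(((u,v),(w,hh),an)); e=[b[1]-b[0],b[2]-b[1]]; e=max(e,key=lambda t:np.hypot(*t))
        yaw=np.arctan2(-e[0],-e[1]); yaw=(yaw+np.pi/2)%np.pi-np.pi/2
        out.append((x1-v/2,y1-u/2,yaw,L,S)); cv2.polylines(r,[b.astype(int)],True,(0,0,255),1)
    if show: cv2.imwrite(show,r[:, :]) if max(r.shape)<800 else cv2.imwrite(show,cv2.resize(r,None,fx=.6,fy=.6))
    return out,m
E
python3 - <<'E'
from h import *
c=cam("top"); o,m=findtins(c,show="pics/ft.png")
for k in o: print(np.round(k,3))
r=rect(c,60,350,630,160,440,2); cv2.imwrite("pics/rbox2.png",r)
plan()
E
```

```text
[ 451.467 -133.195    0.495   92.018   47.836]
[ 5.65043e+02  1.13140e+01 -3.46000e-01  8.76720e+01  5.22570e+01]
[ 6.89197e+02 -5.40940e+01  1.85000e-01  8.71310e+01  4.96540e+01]
t 10.57 pos [ 487.3 -381.   195.7] a -0.1364 gap 93.0 F [ 0.1  0.4 -0.3] q6 -0.71
```

View pics/ft.png

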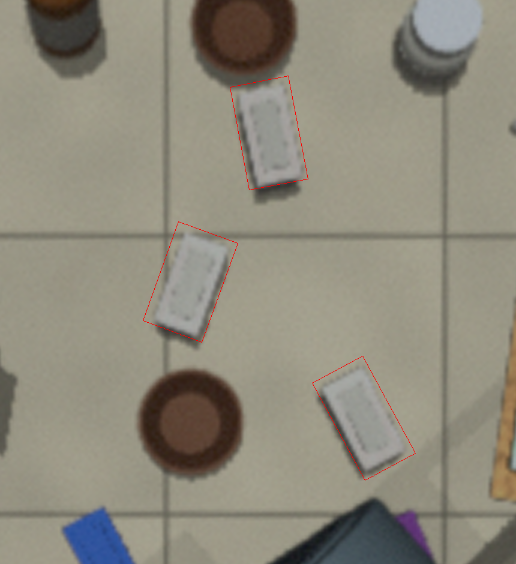

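View pics/rbox2.png

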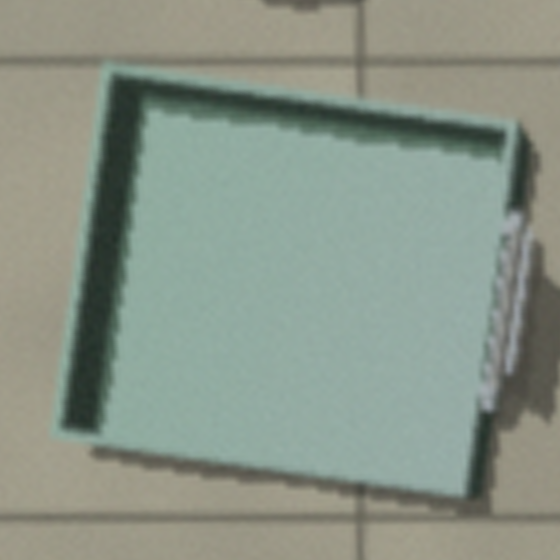

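Call:
{"fn": "play_rows", "kwargs": {
  "rows": [
    [-1, [-0.35, -1.2, 0], [0, 0, 1.6]],
    [-1, [-0.8, -2.6, 0], [0, 0, 3.4]],
    [-1, [-1.3, -4.2, 0], [0, 0, 5.4]],
    [-1, [-1.8, -5.9, 0], [0, 0, 7.4]],
    [-1, [-2.2, -7.3, 0.6], [0, 0, 9.4]],
    [-1, [-2.41, -8.05, 1.2], [0, 0, 10.62]],
    [-1, [-2.41, -8.05, 2.4], [0, 0, 10.62]],
    [-1, [-2.41, -8.05, 3], [0, 0, 10.62]],
    [-1, [-2.41, -8.05, 3], [0, 0, 10.62]],
    [-1, [-2.41, -8.05, 3], [0, 0, 10.62]]
  ]
}}

```text
t: 11.82
position: [449.0, -132.5, 106.8]
orientation: [-0.0, 0.862, -0.507, -0.0]
force: [-0.3, -0.9, 0.4]
finger_gap: 93.1
```

```bash
python3 - <<'E'
from h import *
c=cam("side"); cv2.imwrite("pics/side5.png",cv2.resize(c["frame"][130:330,100:400],None,fx=2.6,fy=2.6,interpolation=cv2.INTER_CUBIC))
c=cam("top"); cv2.imwrite("pics/top5.png",cv2.resize(c["frame"],None,fx=1.5,fy=1.5,interpolation=cv2.INTER_CUBIC))
plan((450,-132.5,25,.506-np.pi/2))
E
```

```text
t 11.93 pos [ 449.5 -132.9  107.4] a -1.0633 gap 93.0 F [-0.3  0.1 -0.3] q6 0.54
  -> [ 450.    -132.5     25.      -1.065] shift [-0.004, -0.02, 2.748] turn [-0.01, -0.01, 0.02]
```

View pics/side5.png

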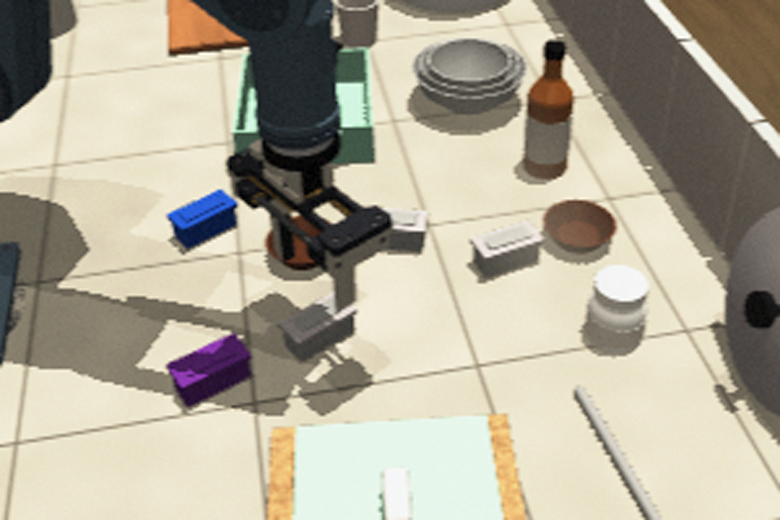

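View pics/top5.png

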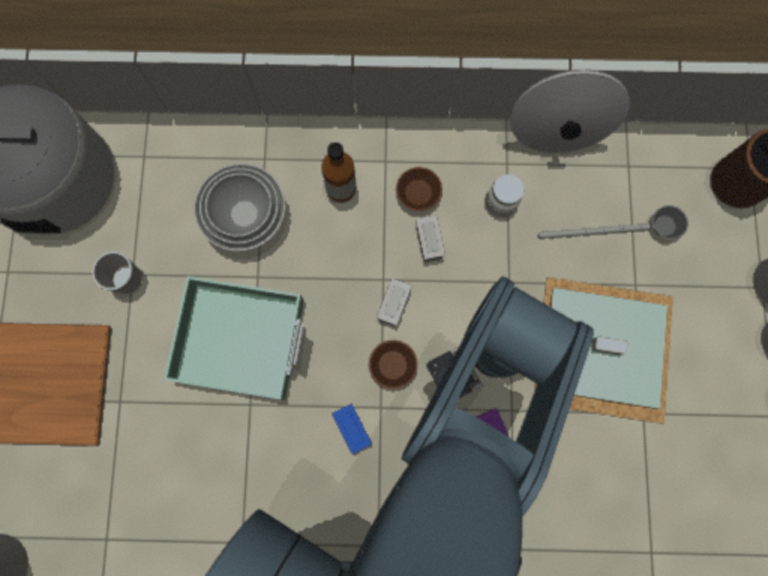

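The jaws straddle tin 3 and the lid is fully on the mat. I'll descend, close, then lift.

Call:
{"fn": "play_rows", "kwargs": {
  "rows": [
    [-1, [0, 0, 1], [0, 0, 0]],
    [-1, [0, 0, 2], [0, 0, 0]],
    [-1, [0, 0, 2.6], [0, 0, 0]],
    [-1, [0, 0, 2.74], [0, 0, 0]],
    [1, [0, 0, 2.74], [0, 0, 0]],
    [1, [0, 0, 2.74], [0, 0, 0]],
    [1, [0, 0, 2.74], [0, 0, 0]],
    [1, [0, 0, 2.74], [0, 0, 0]],
    [1, [0, 0, 2.74], [0, 0, 0]],
    [1, [0, 0, 2.74], [0, 0, 0]],
    [1, [0, 0, 2.74], [0, 0, 0]],
    [1, [0, 0, 2.74], [0, 0, 0]]
  ]
}}

```text
t: 13.42
position: [449.1, -132.6, 24.7]
orientation: [0.0, 0.862, -0.507, 0.0]
force: [0.4, -1.2, 1.7]
finger_gap: 39.9
```

Call:
{"fn": "play_rows", "kwargs": {
  "rows": [
    [1, [0, 0, 0], [0, 0, 0]],
    [1, [0, 0, -0.3], [0, 0, 0]],
    [1, [0, 0, -1], [0, 0, 0]],
    [1, [0, 0, -2.2], [0, 0, 0]],
    [1, [0, 0, -3.4], [0, 0, 0]],
    [1, [0, 0, -4.6], [0, 0, 0]],
    [1, [0, 0, -5], [0, 0, 0]],
    [1, [0, 0, -5], [0, 0, 0]]
  ]
}}

```text
t: 14.42
position: [449.1, -132.5, 174.8]
orientation: [-0.0, 0.862, -0.507, 0.0]
force: [-0.8, -0.1, -1.9]
finger_gap: 40.2
```

```bash
sed -i 's/^BOX=.*/BOX=(489.6,297.2,-0.136); MAT=(487.9,-381.7,-0.138)/' h.py; python3 - <<'E'
from h import *
X=b2w(38,45); plan((*X,175,-.136),(*X,31,-.136))
E
```

```text
t 14.43 pos [ 449.1 -132.5  174.8] a -1.0632 gap 40.2 F [-0.8 -0.1 -1.9] q6 0.54
  -> [ 5.33350e+02  3.36632e+02  1.75000e+02 -1.36000e-01] shift [-12.301, -10.057, -0.011] turn [-0.0, -0.01, -10.62]
  -> [ 5.33350e+02  3.36632e+02  3.10000e+01 -1.36000e-01] shift [-12.305, -10.054, 4.789] turn [-0.0, -0.01, -10.62]
```

Call:
{"fn": "play_rows", "kwargs": {
  "rows": [
    [1, [-0.5, -0.4, 0], [0, 0, -0.5]],
    [1, [-1.5, -1.2, 0], [0, 0, -1.3]],
    [1, [-2.7, -2.2, 0], [0, 0, -2.3]],
    [1, [-4, -3.3, 0], [0, 0, -3.5]],
    [1, [-5.3, -4.3, 0], [0, 0, -4.7]],
    [1, [-6.6, -5.4, 0], [0, 0, -5.9]],
    [1, [-7.9, -6.5, 0], [0, 0, -7]],
    [1, [-9.2, -7.5, 0], [0, 0, -8.1]],
    [1, [-10.5, -8.6, 0], [0, 0, -9.2]],
    [1, [-11.6, -9.5, 0], [0, 0, -10.2]],
    [1, [-12.3, -10.06, 0], [0, 0, -10.62]],
    [1, [-12.3, -10.06, 0], [0, 0, -10.62]]
  ]
}}

```text
t: 15.92
position: [532.2, 338.0, 171.7]
orientation: [0.001, 0.998, -0.067, -0.002]
force: [-0.2, -0.4, -1.9]
finger_gap: 39.8
```

```bash
python3 - <<'E'
from h import *
cam("top")
X=b2w(38,45); plan((*X,31,-.136))
E
```

```text
t 15.97 pos [532.2 336.7 172. ] a -0.1352 gap 39.9 F [ 0.  -0.1 -1.6] q6 0.52
  -> [ 5.33350e+02  3.36632e+02  3.10000e+01 -1.36000e-01] shift [0.056, -0.014, 4.699] turn [0.03, 0.04, 0.01]
```

Call:
{"fn": "play_rows", "kwargs": {
  "rows": [
    [1, [0.03, 0, 0.8], [0, 0, 0]],
    [1, [0.03, 0, 1.8], [0, 0, 0]],
    [1, [0.03, 0, 2.8], [0, 0, 0]],
    [1, [0.03, 0, 3.6], [0, 0, 0]],
    [1, [0.03, 0, 4.2], [0, 0, 0]],
    [1, [0.03, 0, 4.4], [0, 0, 0]],
    [1, [0.03, 0, 4.4], [0, 0, 0]]
  ]
}}

```text
t: 16.85
position: [534.4, 336.2, 42.6]
orientation: [0.0, 0.998, -0.068, -0.0]
force: [0.2, -0.8, -1.3]
finger_gap: 40.0
```

```bash
python3 - <<'E'
from h import *
X=b2w(38,45); plan((*X,30.2,-.136))
c=cam("side"); cv2.imwrite("pics/side6.png",cv2.resize(c["frame"][100:220,140:340],None,fx=3.9,fy=3.9,interpolation=cv2.INTER_CUBIC))
E
```

```text
t 16.85 pos [534.4 336.2  42.6] a -0.1368 gap 40.0 F [ 0.2 -0.8 -1.3] q6 0.52
  -> [ 5.33350e+02  3.36632e+02  3.02000e+01 -1.36000e-01] shift [-0.035, -0.009, 0.414] turn [0.0, 0.0, -0.01]
```

View pics/side6.png

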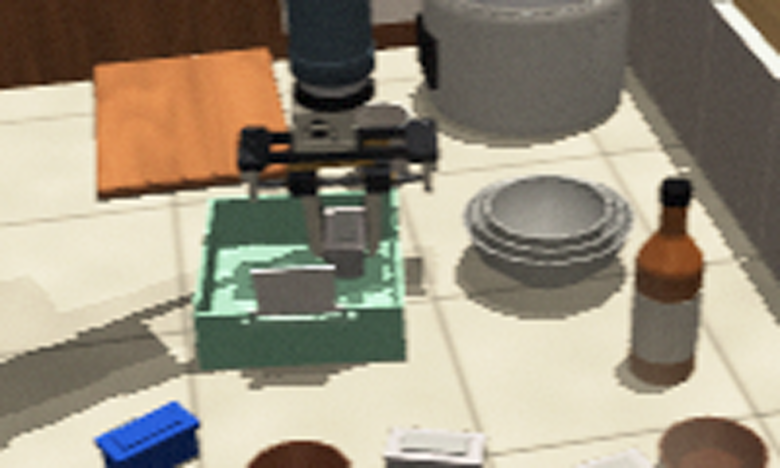

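Tin 3 is inside the walls. I'll lower it the last bit and release with a limited opening.

Call:
{"fn": "play_rows", "kwargs": {
  "rows": [
    [1, [-0.02, 0, 0.2], [0, 0, 0]],
    [1, [-0.02, 0, 0.35], [0, 0, 0]],
    [1, [-0.02, 0, 0.42], [0, 0, 0]],
    [1, [-0.02, 0, 0.42], [0, 0, 0]]
  ]
}}

```text
t: 17.4
position: [533.7, 336.7, 30.0]
orientation: [0.0, 0.998, -0.068, 0.0]
force: [-0.7, 0.1, -1.0]
finger_gap: 40.0
```

Call:
{"fn": "play_rows", "kwargs": {
  "rows": [
    [-0.2, [0, 0, 0], [0, 0, 0]],
    [-0.2, [0, 0, 0], [0, 0, 0]],
    [-0.2, [0, 0, 0], [0, 0, 0]],
    [-0.2, [0, 0, 0], [0, 0, 0]],
    [-0.2, [0, 0, -0.5], [0, 0, 0]],
    [-0.2, [0, 0, -1.5], [0, 0, 0]],
    [-0.2, [0, 0, -3], [0, 0, 0]],
    [-1, [0, 0, -4.5], [0, 0, 0]],
    [-1, [0, 0, -5], [0, 0, 0]],
    [-1, [0, 0, -5], [0, 0, 0]]
  ]
}}

```text
t: 18.65
position: [534.1, 336.9, 181.3]
orientation: [-0.001, 0.998, -0.068, 0.001]
force: [-0.1, 0.4, -1.0]
finger_gap: 81.2
```

```bash
python3 - <<'E'
from h import *
c=cam("top"); cv2.imwrite("pics/top7.png",cv2.resize(c["frame"],None,fx=1.5,fy=1.5,interpolation=cv2.INTER_CUBIC))
c=cam("side"); cv2.imwrite("pics/side7.png",cv2.resize(c["frame"][100:300,140:400],None,fx=3,fy=3,interpolation=cv2.INTER_CUBIC))
a=-.34-np.pi/2
plan((563.5,10.5,176,a+np.pi),(563.5,10.5,176,a))
E
```

```text
t 18.75 pos [532.8 336.2 178.5] a -0.1363 gap 89.0 F [-0.4 -0.1 -0.7] q6 0.52
  -> [563.5    10.5   176.      1.231] shift [2.49, 10.618, 0.092] turn [-0.0, 0.03, -15.67]
  -> [563.5    10.5   176.     -1.911] shift [2.49, 10.618, 0.092] turn [0.03, 0.01, 20.33]
```

View pics/top7.png

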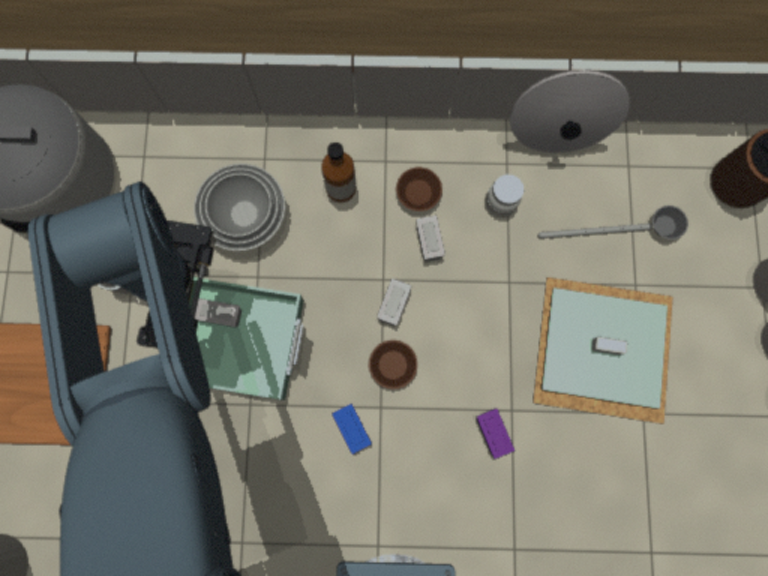

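View pics/side7.png

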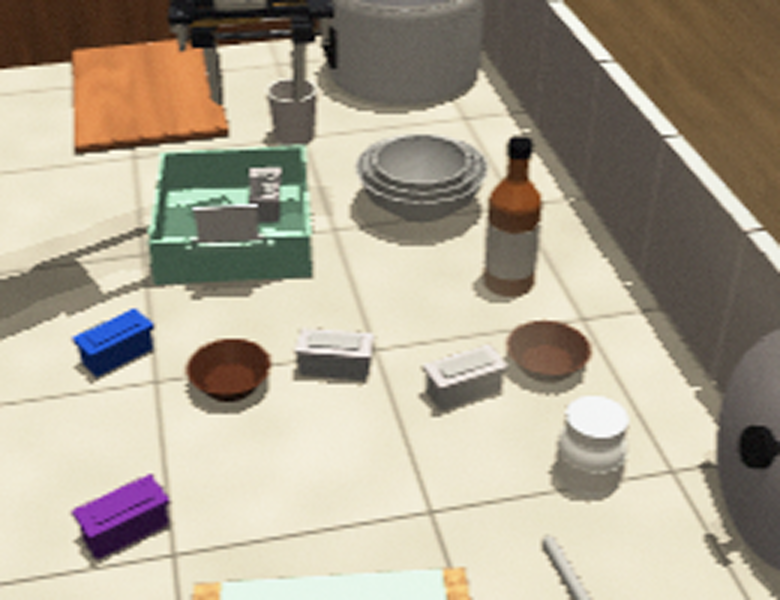

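Tin 3 stands in the box. The other two tins haven't moved. Now tin 2.

Call:
{"fn": "play_rows", "kwargs": {
  "rows": [
    [-1, [0.4, 1.5, 0], [0, 0, -2]],
    [-1, [0.8, 3.2, 0], [0, 0, -4]],
    [-1, [1.2, 5, 0], [0, 0, -6]],
    [-1, [1.6, 6.8, 0], [0, 0, -8]],
    [-1, [2, 8.5, 0], [0, 0, -10]],
    [-1, [2.3, 9.8, 0.5], [0, 0, -12]],
    [-1, [2.49, 10.62, 1], [0, 0, -14]],
    [-1, [2.49, 10.62, 1.8], [0, 0, -15.67]],
    [-1, [2.49, 10.62, 2.5], [0, 0, -15.67]],
    [-1, [2.49, 10.62, 2.5], [0, 0, -15.67]],
    [-1, [2.49, 10.62, 2.5], [0, 0, -15.67]]
  ]
}}

```text
t: 20.12
position: [564.1, 10.9, 104.7]
orientation: [-0.0, 0.816, 0.577, -0.0]
force: [0.3, 0.5, 0.8]
finger_gap: 92.9
```

```bash
python3 - <<'E'
from h import *
c=cam("side"); cv2.imwrite("pics/side8.png",cv2.resize(c["frame"][100:300,140:400],None,fx=3,fy=3,interpolation=cv2.INTER_CUBIC))
plan((563.5,10.5,25,-.34+np.pi/2))
E
```

```text
t 20.18 pos [564.6  10.9 105.3] a 1.2313 gap 92.9 F [0.3 0.2 1.3] q6 -1.41
  -> [563.5    10.5    25.      1.231] shift [-0.025, -0.03, 2.675] turn [0.0, -0.0, 0.01]
```

View pics/side8.png

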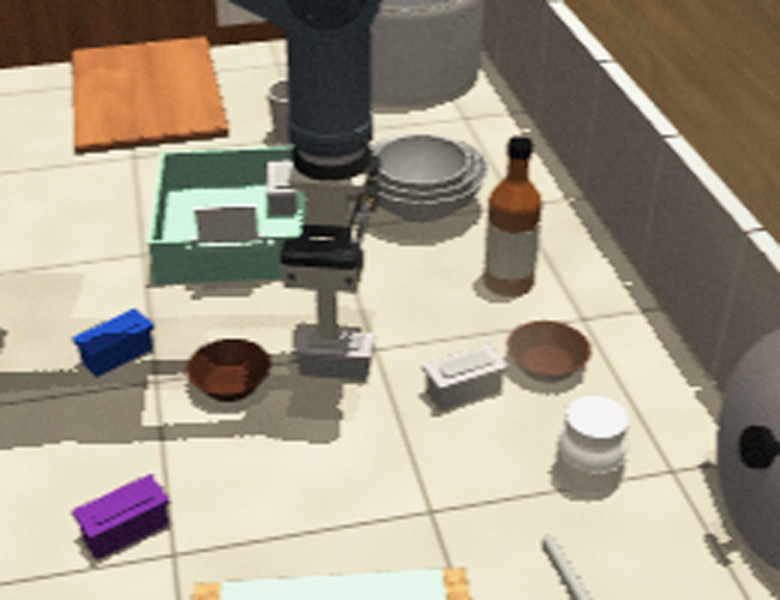

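Tin 2 is aligned between the jaws, but tin 3 in the box seems to have shifted right by about 15 px in this crop. I'll check it after this pick.

Call:
{"fn": "play_rows", "kwargs": {
  "rows": [
    [-1, [-0.02, -0.02, 1], [0, 0, 0]],
    [-1, [-0.02, -0.02, 2], [0, 0, 0]],
    [-1, [-0.02, -0.02, 2.55], [0, 0, 0]],
    [-1, [-0.02, -0.02, 2.67], [0, 0, 0]],
    [1, [-0.02, -0.02, 2.67], [0, 0, 0]],
    [1, [-0.02, -0.02, 2.67], [0, 0, 0]],
    [1, [-0.02, -0.02, 2.67], [0, 0, 0]],
    [1, [-0.02, -0.02, 2.67], [0, 0, 0]],
    [1, [-0.02, -0.02, 2.67], [0, 0, 0]],
    [1, [-0.02, -0.02, 2.67], [0, 0, 0]],
    [1, [-0.02, -0.02, 2.67], [0, 0, 0]],
    [1, [-0.02, -0.02, 2.67], [0, 0, 0]]
  ]
}}

```text
t: 21.68
position: [563.6, 10.5, 25.0]
orientation: [0.0, 0.816, 0.577, 0.0]
force: [-1.0, 0.4, 0.9]
finger_gap: 40.1
```

Call:
{"fn": "play_rows", "kwargs": {
  "rows": [
    [1, [0, 0, 0], [0, 0, 0]],
    [1, [0, 0, -0.3], [0, 0, 0]],
    [1, [0, 0, -1], [0, 0, 0]],
    [1, [0, 0, -2.2], [0, 0, 0]],
    [1, [0, 0, -3.4], [0, 0, 0]],
    [1, [0, 0, -4.6], [0, 0, 0]],
    [1, [0, 0, -5], [0, 0, 0]],
    [1, [0, 0, -5], [0, 0, 0]]
  ]
}}

```text
t: 22.68
position: [563.8, 10.5, 175.3]
orientation: [0.0, 0.816, 0.577, 0.0]
force: [-0.9, 0.3, -1.1]
finger_gap: 39.7
```

```bash
python3 - <<'E'
from h import *
c=cam("top"); cv2.imwrite("pics/top9.png",cv2.resize(c["frame"],None,fx=1.5,fy=1.5,interpolation=cv2.INTER_CUBIC))
r=rect(c,45,380,600,190,400,2.5); cv2.imwrite("pics/rb9.png",r)
X=b2w(-38,45); plan((*X,175,-.136))
X=b2w(-38,-40); plan((*X,175,-.136))
E
```

```text
t 22.73 pos [563.1  10.6 174.1] a 1.2311 gap 40.0 F [ 0.2 -0.  -1.3] q6 -1.41
  -> [ 4.58052e+02  3.46937e+02  1.75000e+02 -1.36000e-01] shift [9.405, -7.036, -0.023] turn [-0.01, 0.01, 15.67]
t 22.73 pos [563.1  10.6 174.1] a 1.2311 gap 40.0 F [ 0.2 -0.  -1.3] q6 -1.41
  -> [ 4.46528e+02  2.62721e+02  1.75000e+02 -1.36000e-01] shift [6.63, -6.463, -0.024] turn [-0.01, 0.01, 15.67]
```

View pics/top9.png

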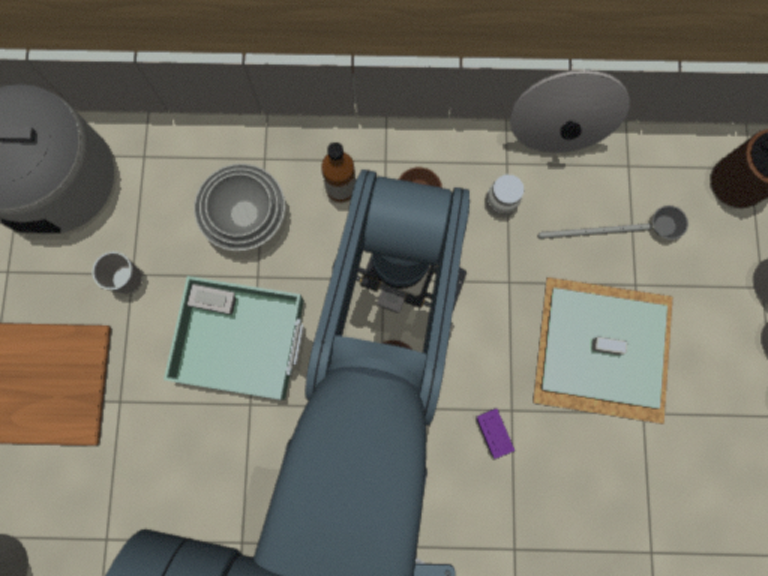

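View pics/rb9.png

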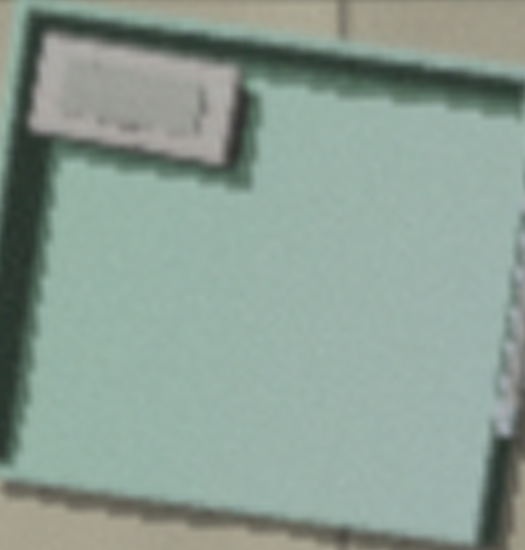

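Tin 3 was knocked into the box's corner at about box (64, 58), but it is still flat inside and within limits. I'll put tin 2 at box (-30, 45).

```bash
python3 - <<'E'
from h import *
X=b2w(-30,45); plan((*X,175,-.136),cmd=(563.5,10.5,175,1.231))
E
```

```text
t 22.73 pos [563.5  10.5 175. ] a 1.2310 gap 40.0 F [ 0.2 -0.  -1.3] q6 -1.41
  -> [ 4.65978e+02  3.45852e+02  1.75000e+02 -1.36000e-01] shift [9.456, -6.791, 0.0] turn [0.0, 0.0, 15.66]
```

Call:
{"fn": "play_rows", "kwargs": {
  "rows": [
    [1, [0.4, -0.3, 0], [0, 0, 0.7]],
    [1, [1.2, -0.9, 0], [0, 0, 2]],
    [1, [2.2, -1.6, 0], [0, 0, 3.6]],
    [1, [3.2, -2.3, 0], [0, 0, 5.3]],
    [1, [4.2, -3, 0], [0, 0, 7]],
    [1, [5.2, -3.7, 0], [0, 0, 8.7]],
    [1, [6.2, -4.5, 0], [0, 0, 10.4]],
    [1, [7.2, -5.2, 0], [0, 0, 12]],
    [1, [8.2, -5.9, 0], [0, 0, 13.6]],
    [1, [9, -6.5, 0], [0, 0, 15]],
    [1, [9.46, -6.79, 0], [0, 0, 15.66]],
    [1, [9.46, -6.79, 0], [0, 0, 15.66]]
  ]
}}

```text
t: 24.22
position: [464.7, 346.4, 172.8]
orientation: [0.001, 0.998, -0.066, -0.002]
force: [0.7, -0.7, -1.4]
finger_gap: 39.9
```

Call:
{"fn": "play_rows", "kwargs": {
  "rows": [
    [1, [0, 0, 0], [0, 0, 0]],
    [1, [0, 0, 0.8], [0, 0, 0]],
    [1, [0, 0, 1.8], [0, 0, 0]],
    [1, [0, 0, 2.8], [0, 0, 0]],
    [1, [0, 0, 3.6], [0, 0, 0]],
    [1, [0, 0, 4.2], [0, 0, 0]],
    [1, [0, 0, 4.4], [0, 0, 0]],
    [1, [0, 0, 4.4], [0, 0, 0]]
  ]
}}

```text
t: 25.22
position: [466.3, 345.3, 42.8]
orientation: [0.0, 0.998, -0.068, -0.0]
force: [-0.3, 0.4, -1.1]
finger_gap: 39.6
```

```bash
python3 - <<'E'
from h import *
X=b2w(-30,45); plan((*X,30.2,-.136))
c=cam("side"); cv2.imwrite("pics/side10.png",cv2.resize(c["frame"][100:220,140:340],None,fx=3.9,fy=3.9,interpolation=cv2.INTER_CUBIC))
E
```

```text
t 25.23 pos [466.3 345.3  42.8] a -0.1360 gap 39.6 F [-0.3  0.4 -1.1] q6 0.58
  -> [ 4.65978e+02  3.45852e+02  3.02000e+01 -1.36000e-01] shift [-0.012, -0.017, 0.42] turn [0.0, 0.01, 0.0]
```

View pics/side10.png

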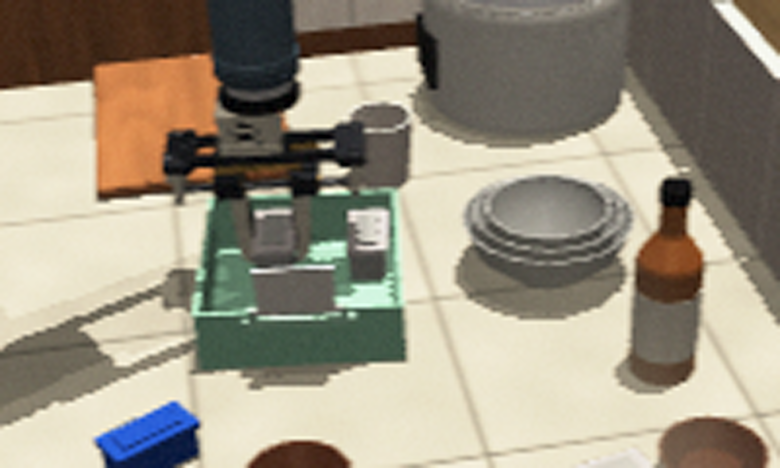

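Tin 2 hangs in the box clear of both the walls and tin 3. I'll lower and release it.

Call:
{"fn": "play_rows", "kwargs": {
  "rows": [
    [1, [0, 0, 0.2], [0, 0, 0]],
    [1, [0, 0, 0.35], [0, 0, 0]],
    [1, [0, 0, 0.42], [0, 0, 0]],
    [1, [0, 0, 0.42], [0, 0, 0]]
  ]
}}

```text
t: 25.78
position: [466.1, 346.0, 30.3]
orientation: [0.0, 0.998, -0.068, -0.0]
force: [-0.0, 0.0, -1.2]
finger_gap: 39.9
```

Call:
{"fn": "play_rows", "kwargs": {
  "rows": [
    [-0.2, [0, 0, 0], [0, 0, 0]],
    [-0.2, [0, 0, 0], [0, 0, 0]],
    [-0.2, [0, 0, 0], [0, 0, 0]],
    [-0.2, [0, 0, 0], [0, 0, 0]],
    [-0.2, [0, 0, -0.5], [0, 0, 0]],
    [-0.2, [0, 0, -1.5], [0, 0, 0]],
    [-0.2, [0, 0, -3], [0, 0, 0]],
    [-1, [0, 0, -4.5], [0, 0, 0]],
    [-1, [0, 0, -5], [0, 0, 0]],
    [-1, [0, 0, -5], [0, 0, 0]]
  ]
}}

```text
t: 27.02
position: [466.5, 346.1, 181.5]
orientation: [-0.001, 0.998, -0.068, 0.001]
force: [-0.3, 0.6, -0.3]
finger_gap: 81.5
```

```bash
python3 - <<'E'
from h import *
c=cam("top"); cv2.imwrite("pics/top11.png",cv2.resize(c["frame"],None,fx=1.5,fy=1.5,interpolation=cv2.INTER_CUBIC))
o,m=findtins(c); 
for k in o: print(np.round(k,3))
a=.186+np.pi/2
plan((687,-54.8,180,a),(687,-54.8,180,a-np.pi),cmd=(466,345.8,180,-.136))
E
```

```text
[ 6.8784e+02 -5.4935e+01  2.5600e-01  8.9666e+01  5.1501e+01]
t 27.07 pos [466.  345.8 180. ] a -0.1360 gap 85.2 F [-0.  -0.1 -0.2] q6 0.58
  -> [687.    -54.8   180.      1.757] shift [9.109, 12.231, 0.0] turn [-0.0, -0.0, -21.69]
  -> [687.    -54.8   180.     -1.385] shift [9.109, 12.231, 0.0] turn [0.0, 0.0, 14.31]
```

View pics/top11.png

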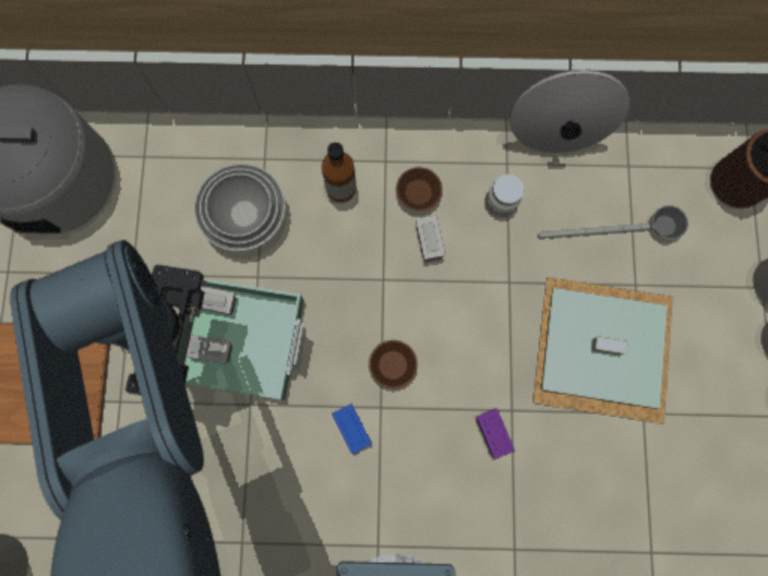

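Two tins now stand in the box and tin 1 is unmoved at px (430,238). I'll fetch it.

Call:
{"fn": "play_rows", "kwargs": {
  "rows": [
    [-1, [0.7, 0.9, 0], [0, 0, 1]],
    [-1, [1.6, 2.1, 0], [0, 0, 2.4]],
    [-1, [2.6, 3.5, 0], [0, 0, 4]],
    [-1, [3.6, 4.9, 0], [0, 0, 5.6]],
    [-1, [4.6, 6.2, 0], [0, 0, 7.2]],
    [-1, [5.6, 7.5, 0], [0, 0, 8.8]],
    [-1, [6.6, 8.9, 0], [0, 0, 10.4]],
    [-1, [7.6, 10.2, 0], [0, 0, 12]],
    [-1, [8.5, 11.4, 0], [0, 0, 13.4]],
    [-1, [9.11, 12.23, 0.8], [0, 0, 14.31]],
    [-1, [9.11, 12.23, 1.8], [0, 0, 14.31]],
    [-1, [9.11, 12.23, 2.2], [0, 0, 14.31]]
  ]
}}

```text
t: 28.58
position: [684.8, -54.5, 109.4]
orientation: [0.002, 0.77, -0.638, -0.004]
force: [0.5, 0.2, 0.6]
finger_gap: 93.0
```

```bash
python3 - <<'E'
from h import *
for i in range(4): cam("top")
c=cam("side"); cv2.imwrite("pics/side12.png",cv2.resize(c["frame"][100:300,140:400],None,fx=3,fy=3,interpolation=cv2.INTER_CUBIC))
plan((687,-54.8,25,.186-np.pi/2))
E
```

```text
t 28.82 pos [687.8 -54.  115.3] a -1.3834 gap 93.1 F [ 0.1 -0.  -0.1] q6 1.14
  -> [687.    -54.8    25.     -1.385] shift [0.018, 0.035, 3.009] turn [-0.01, -0.01, 0.02]
```

View pics/side12.png

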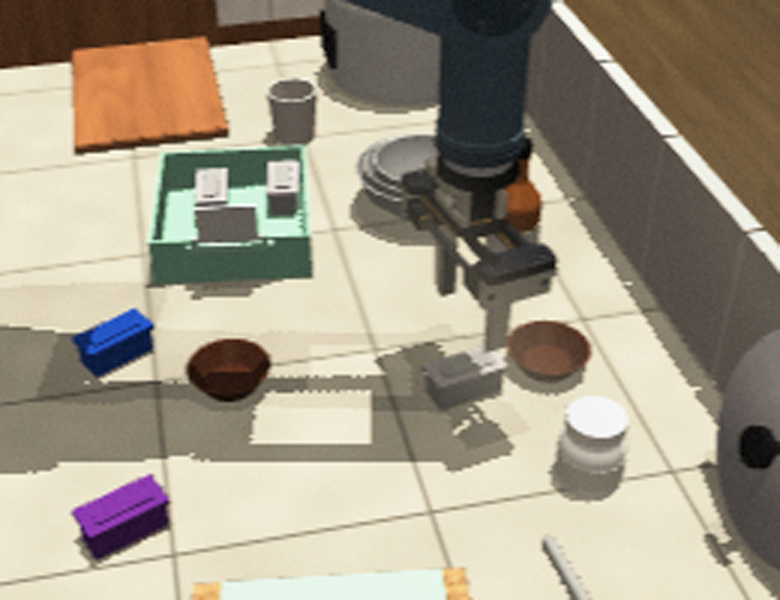

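Call:
{"fn": "play_rows", "kwargs": {
  "rows": [
    [-1, [0, 0, 1], [0, 0, 0]],
    [-1, [0, 0, 2], [0, 0, 0]],
    [-1, [0, 0, 2.8], [0, 0, 0]],
    [-1, [0, 0, 2.97], [0, 0, 0]],
    [1, [0, 0, 2.97], [0, 0, 0]],
    [1, [0, 0, 2.97], [0, 0, 0]],
    [1, [0, 0, 2.97], [0, 0, 0]],
    [1, [0, 0, 2.97], [0, 0, 0]],
    [1, [0, 0, 2.97], [0, 0, 0]],
    [1, [0, 0, 2.97], [0, 0, 0]],
    [1, [0, 0, 2.97], [0, 0, 0]],
    [1, [0, 0, 2.97], [0, 0, 0]]
  ]
}}

```text
t: 30.32
position: [687.4, -54.6, 25.3]
orientation: [0.0, 0.77, -0.638, -0.0]
force: [-0.9, -1.2, 1.4]
finger_gap: 40.2
```

Call:
{"fn": "play_rows", "kwargs": {
  "rows": [
    [1, [0, 0, 0], [0, 0, 0]],
    [1, [0, 0, -0.3], [0, 0, 0]],
    [1, [0, 0, -1], [0, 0, 0]],
    [1, [0, 0, -2.2], [0, 0, 0]],
    [1, [0, 0, -3.4], [0, 0, 0]],
    [1, [0, 0, -4.6], [0, 0, 0]],
    [1, [0, 0, -5], [0, 0, 0]],
    [1, [0, 0, -5], [0, 0, 0]]
  ]
}}

```text
t: 31.32
position: [687.5, -54.5, 175.7]
orientation: [-0.0, 0.77, -0.638, 0.001]
force: [0.7, 0.1, -2.0]
finger_gap: 39.8
```

```bash
python3 - <<'E'
from h import *
c=cam("top"); r=rect(c,45,380,600,170,420,2.4); cv2.imwrite("pics/rb13.png",r)
X=b2w(10,-45); plan((*X,175,-.136))
E
```

```text
t 31.38 pos [686.8 -54.3 174.2] a -1.3842 gap 40.1 F [-0.4 -0.5 -1.4] q6 1.14
  -> [ 4.93407e+02  2.51260e+02  1.75000e+02 -1.36000e-01] shift [-11.206, 4.445, -0.013] turn [0.01, 0.02, -14.3]
```

View pics/rb13.png

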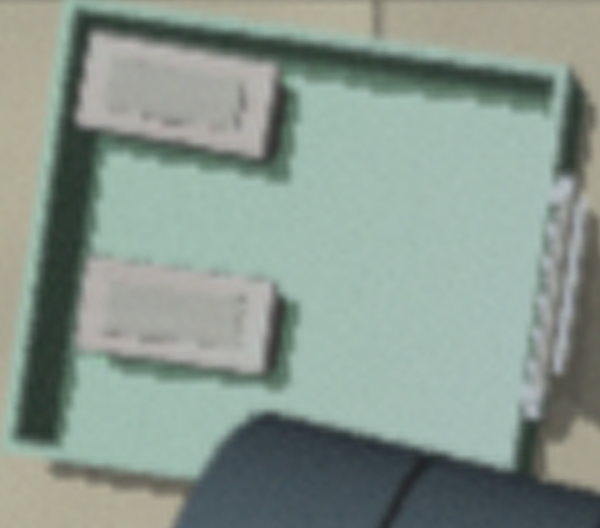

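Both tins in the box stand well, with box y below 0 free. I'll bring tin 1 to box (10, -46).

Call:
{"fn": "play_rows", "kwargs": {
  "rows": [
    [1, [-0.5, 0.2, 0], [0, 0, -0.6]],
    [1, [-1.4, 0.6, 0], [0, 0, -1.7]],
    [1, [-2.6, 1, 0], [0, 0, -3.2]],
    [1, [-3.8, 1.5, 0], [0, 0, -4.8]],
    [1, [-5, 2, 0], [0, 0, -6.4]],
    [1, [-6.2, 2.5, 0], [0, 0, -8]],
    [1, [-7.4, 2.9, 0], [0, 0, -9.5]],
    [1, [-8.6, 3.4, 0], [0, 0, -11]],
    [1, [-9.7, 3.8, 0], [0, 0, -12.5]],
    [1, [-10.6, 4.2, 0], [0, 0, -13.7]],
    [1, [-11.2, 4.48, 0], [0, 0, -14.3]],
    [1, [-11.2, 4.48, 0], [0, 0, -14.3]]
  ]
}}

```text
t: 32.88
position: [491.5, 251.7, 174.6]
orientation: [0.0, 0.998, -0.067, -0.001]
force: [0.4, -0.3, -1.2]
finger_gap: 40.1
```

Call:
{"fn": "play_rows", "kwargs": {
  "rows": [
    [1, [0, 0, 0], [0, 0, 0]],
    [1, [0, 0, 0], [0, 0, 0]],
    [1, [0, 0, 0.8], [0, 0, 0]],
    [1, [0, 0, 1.8], [0, 0, 0]],
    [1, [0, 0, 2.8], [0, 0, 0]],
    [1, [0, 0, 3.2], [0, 0, 0]],
    [1, [0, 0, 3.2], [0, 0, 0]]
  ]
}}

```text
t: 33.75
position: [493.0, 250.2, 78.8]
orientation: [0.0, 0.998, -0.069, -0.001]
force: [0.3, 0.8, -1.3]
finger_gap: 39.7
```

```bash
python3 - <<'E'
from h import *
X=b2w(10,-46); plan((*X,30.2,-.136))
c=cam("side"); cv2.imwrite("pics/side14.png",cv2.resize(c["frame"][100:220,140:340],None,fx=3.9,fy=3.9,interpolation=cv2.INTER_CUBIC))
E
```

```text
t 33.75 pos [493.  250.2  78.8] a -0.1373 gap 39.7 F [ 0.3  0.8 -1.3] q6 0.41
  -> [ 4.93271e+02  2.50269e+02  3.02000e+01 -1.36000e-01] shift [0.012, -0.005, 1.619] turn [0.01, 0.02, -0.01]
```

View pics/side14.png

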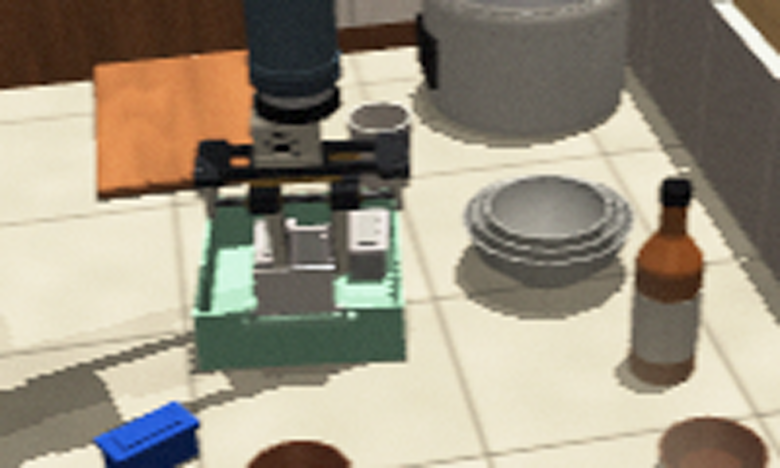

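Tin 1 is lined up in the free area behind the latch. I'll lower it, checking force.

Call:
{"fn": "play_rows", "kwargs": {
  "rows": [
    [1, [0, 0, 0.4], [0, 0, 0]],
    [1, [0, 0, 0.8], [0, 0, 0]],
    [1, [0, 0, 1.2], [0, 0, 0]],
    [1, [0, 0, 1.5], [0, 0, 0]],
    [1, [0, 0, 1.6], [0, 0, 0]],
    [1, [0, 0, 1.6], [0, 0, 0]]
  ]
}}

```text
t: 34.55
position: [493.0, 250.8, 31.1]
orientation: [0.0, 0.998, -0.068, -0.0]
force: [0.2, -0.8, -0.7]
finger_gap: 39.9
```

Call:
{"fn": "play_rows", "kwargs": {
  "rows": [
    [1, [0, 0, 0.02], [0, 0, 0]],
    [-0.2, [0, 0, 0.02], [0, 0, 0]],
    [-0.2, [0, 0, 0.02], [0, 0, 0]],
    [-0.2, [0, 0, 0.02], [0, 0, 0]],
    [-0.2, [0, 0, 0.02], [0, 0, 0]],
    [-0.2, [0, 0, -0.5], [0, 0, 0]],
    [-0.2, [0, 0, -1.5], [0, 0, 0]],
    [-0.2, [0, 0, -3], [0, 0, 0]],
    [-1, [0, 0, -4.5], [0, 0, 0]],
    [-1, [0, 0, -6], [0, 0, 0]],
    [-1, [0, 0, -6], [0, 0, 0]]
  ]
}}

```text
t: 35.92
position: [495.3, 251.5, 216.7]
orientation: [-0.002, 0.998, -0.068, 0.005]
force: [-0.9, 0.9, 0.4]
finger_gap: 81.2
```

```bash
python3 - <<'E'
from h import *
cam("top");cam("top")
c=cam("top"); cv2.imwrite("pics/top15.png",cv2.resize(c["frame"],None,fx=1.5,fy=1.5,interpolation=cv2.INTER_CUBIC))
r=rect(c,14,340,640,-530,-230,2); cv2.imwrite("pics/rm15.png",r)
c=cam("side"); cv2.imwrite("pics/side15.png",cv2.resize(c["frame"],None,fx=1.5,fy=1.5,interpolation=cv2.INTER_CUBIC))
plan((487.9,-381.7,210,-.136))
E
```

```text
t 36.12 pos [492.1 250.5 210.3] a -0.1363 gap 92.2 F [ 1.  -0.1  0.5] q6 0.41
  -> [ 4.879e+02 -3.817e+02  2.100e+02 -1.360e-01] shift [2.724, 20.896, 0.023] turn [0.01, 0.02, -0.0]
```

View pics/top15.png

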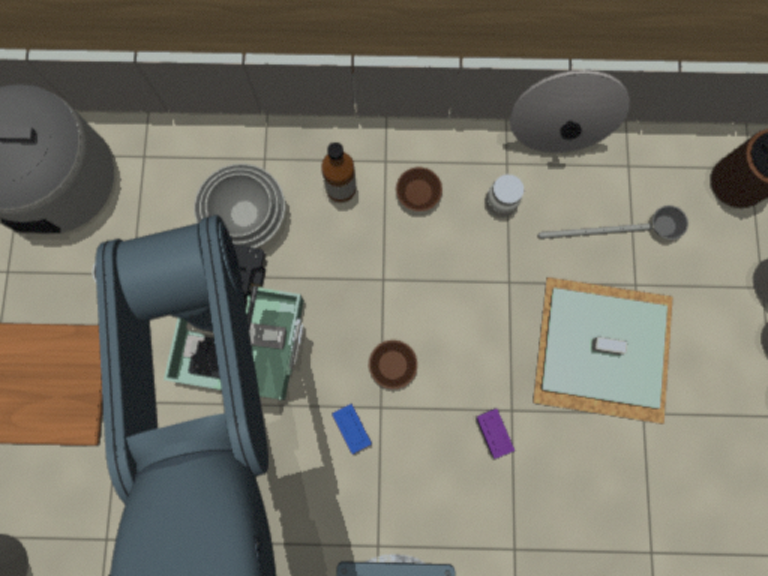

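View pics/rm15.png

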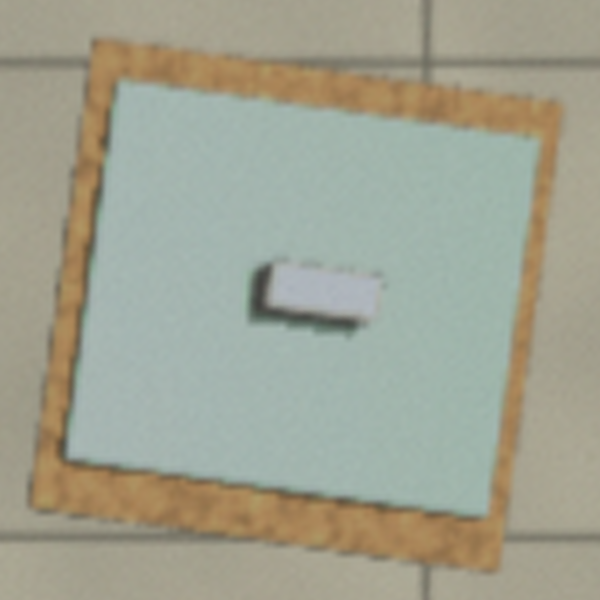

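View pics/side15.png

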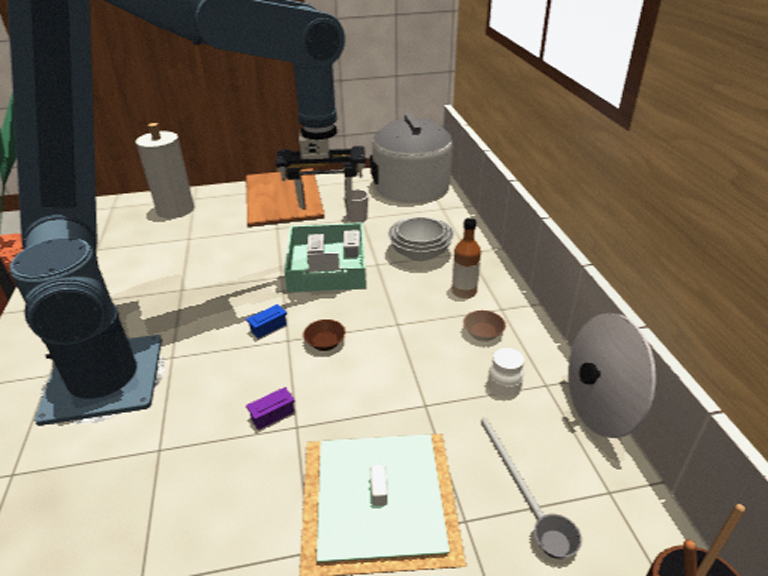

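The lid lies flat at the mat centre, its knob near (378,485) in the side view. Two tins are clearly visible in the box and the third sits behind the latch. I'll fetch the lid with the same grip used at first, so that retracing the original pose brings it home.

Call:
{"fn": "play_rows", "kwargs": {
  "rows": [
    [-1, [0.1, 0.8, 0], [0, 0, 0]],
    [-1, [0.3, 2.4, 0], [0, 0, 0]],
    [-1, [0.55, 4.2, 0], [0, 0, 0]],
    [-0.3, [0.8, 6.1, 0], [0, 0, 0]],
    [-0.3, [1.05, 8, 0], [0, 0, 0]],
    [-0.3, [1.3, 9.9, 0], [0, 0, 0]],
    [-0.3, [1.55, 11.8, 0], [0, 0, 0]],
    [-0.3, [1.8, 13.7, 0], [0, 0, 0]],
    [-0.3, [2.05, 15.6, 0], [0, 0, 0]],
    [-0.3, [2.3, 17.5, 0], [0, 0, 0]],
    [-0.3, [2.5, 19.2, 0], [0, 0, 0]],
    [-0.3, [2.66, 20.4, 0], [0, 0, 0]]
  ]
}}

```text
t: 37.62
position: [487.8, -368.3, 209.2]
orientation: [-0.001, 0.998, -0.069, -0.001]
force: [0.0, -0.7, 0.8]
finger_gap: 60.4
```

Call:
{"fn": "play_rows", "kwargs": {
  "rows": [
    [-0.3, [0.06, 0.5, 0], [0, 0, 0]],
    [-0.3, [0.06, 0.5, 1], [0, 0, 0]],
    [-0.3, [0.06, 0.5, 2.2], [0, 0, 0]],
    [-0.3, [0.06, 0.5, 3.2], [0, 0, 0]],
    [-0.3, [0.06, 0.5, 4], [0, 0, 0]],
    [-0.3, [0.06, 0.5, 4], [0, 0, 0]],
    [-0.3, [0.06, 0.5, 4], [0, 0, 0]]
  ]
}}

```text
t: 38.5
position: [489.0, -381.2, 91.9]
orientation: [0.0, 0.998, -0.068, 0.0]
force: [-0.3, 0.7, 0.8]
finger_gap: 60.3
```

```bash
python3 - <<'E'
from h import *
c=cam("side"); cv2.imwrite("pics/side16.png",cv2.resize(c["frame"][220:384,140:360],None,fx=3.5,fy=3.5,interpolation=cv2.INTER_CUBIC))
plan((487.9,-381.7,41,-.137))
cam("side");plan((487.9,-381.7,41,-.137))
E
```

```text
t 38.55 pos [ 489.2 -381.6   92.4] a -0.1358 gap 60.1 F [ 0.1 -0.2  0.5] q6 -0.71
  -> [ 4.879e+02 -3.817e+02  4.100e+01 -1.370e-01] shift [-0.046, 0.007, 1.714] turn [0.01, -0.01, 0.01]
t 38.60 pos [ 489.3 -381.8   92.6] a -0.1360 gap 60.4 F [-0.8  0.1 -0.4] q6 -0.71
  -> [ 4.879e+02 -3.817e+02  4.100e+01 -1.370e-01] shift [-0.05, -0.0, 1.721] turn [0.02, -0.02, 0.01]
```

View pics/side16.png

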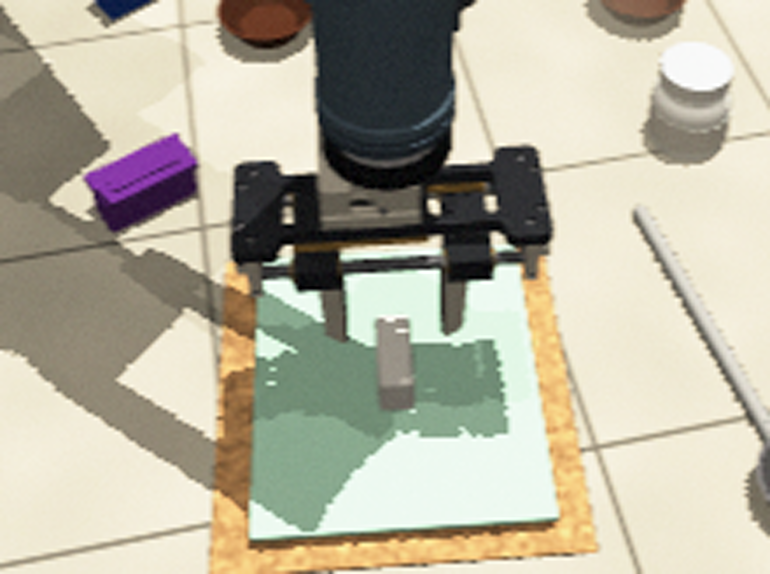

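The open fingers straddle the knob. I'll descend and close fully before lifting.

Call:
{"fn": "play_rows", "kwargs": {
  "rows": [
    [-0.3, [-0.03, 0, 0.6], [0, 0, 0]],
    [-0.3, [-0.03, 0, 1.2], [0, 0, 0]],
    [-0.3, [-0.03, 0, 1.6], [0, 0, 0]],
    [-0.3, [-0.03, 0, 1.7], [0, 0, 0]],
    [1, [-0.03, 0, 1.7], [0, 0, 0]],
    [1, [-0.03, 0, 1.7], [0, 0, 0]],
    [1, [-0.03, 0, 1.7], [0, 0, 0]],
    [1, [-0.03, 0, 1.7], [0, 0, 0]],
    [1, [-0.03, 0, 1.7], [0, 0, 0]],
    [1, [-0.03, 0, 1.7], [0, 0, 0]],
    [1, [-0.03, 0, 1.7], [0, 0, 0]],
    [1, [-0.03, 0, 1.7], [0, 0, 0]]
  ]
}}

```text
t: 40.1
position: [487.9, -381.6, 40.6]
orientation: [0.0, 0.998, -0.068, 0.0]
force: [-0.6, -0.3, 4.2]
finger_gap: 23.8
```

Call:
{"fn": "play_rows", "kwargs": {
  "rows": [
    [1, [0, 0, 0], [0, 0, 0]],
    [1, [0, 0, 0], [0, 0, 0]]
  ]
}}

```text
t: 40.35
position: [487.9, -381.6, 40.6]
orientation: [0.0, 0.998, -0.068, 0.0]
force: [-0.1, 1.6, 5.1]
finger_gap: 23.8
```

Call:
{"fn": "play_rows", "kwargs": {
  "rows": [
    [1, [0, 0, -0.2], [0, 0, 0]],
    [1, [0, 0, -0.6], [0, 0, 0]],
    [1, [0, 0, -1.2], [0, 0, 0]],
    [1, [0, 0, -2], [0, 0, 0]],
    [1, [0, 0, -3], [0, 0, 0]],
    [1, [0, 0, -4], [0, 0, 0]],
    [1, [0, 0, -5], [0, 0, 0]],
    [1, [0, 0, -5.8], [0, 0, 0]],
    [1, [0, 0, -6.2], [0, 0, 0]],
    [1, [0, 0, -6.2], [0, 0, 0]]
  ]
}}

```text
t: 41.6
position: [487.9, -381.7, 227.4]
orientation: [0.001, 0.998, -0.068, 0.001]
force: [-0.3, -0.2, -3.5]
finger_gap: 23.9
```

```bash
python3 - <<'E'
from h import *
cam("side");cam("side")
c=cam("side"); cv2.imwrite("pics/side17.png",cv2.resize(c["frame"],None,fx=1.5,fy=1.5,interpolation=cv2.INTER_CUBIC))
plan((489.2,297.7,226,-.136))
E
```

```text
t 41.75 pos [ 487.2 -380.9  225. ] a -0.1364 gap 23.9 F [ 0.7 -0.6 -2.8] q6 -0.71
  -> [ 4.892e+02  2.977e+02  2.260e+02 -1.360e-01] shift [-3.009, -22.419, 0.005] turn [-0.02, 0.02, -0.0]
```

View pics/side17.png

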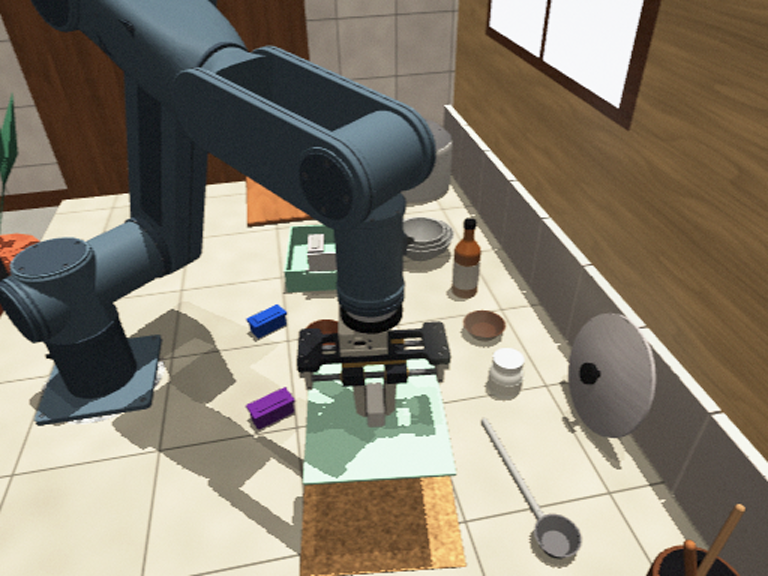

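The lid is held level. The arm is clear of the box, so I'll check the tins from the top first.

```bash
python3 - <<'E'
from h import *
c=cam("top"); r=rect(c,45,360,620,160,430,2.2); cv2.imwrite("pics/rb18.png",r)
E
```

```text
(no output)
```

View pics/rb18.png

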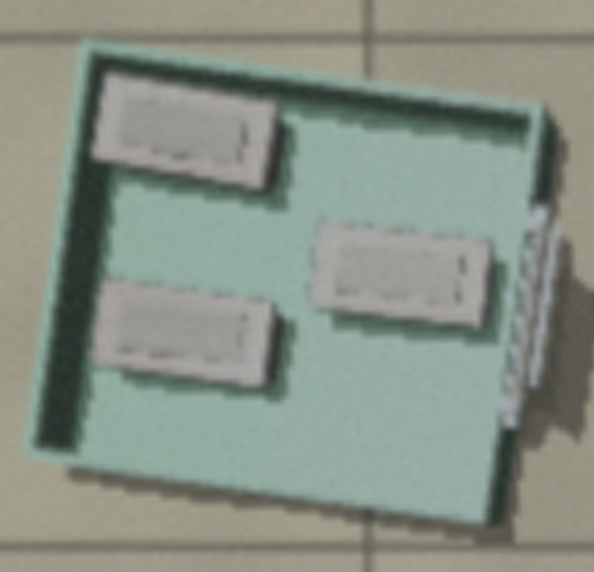

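Call:
{"fn": "play_rows", "kwargs": {
  "rows": [
    [1, [-0.05, -0.4, 0], [0, 0, 0]],
    [1, [-0.15, -1.2, 0], [0, 0, 0]],
    [1, [-0.3, -2.4, 0], [0, 0, 0]],
    [1, [-0.5, -3.7, 0], [0, 0, 0]],
    [1, [-0.68, -5, 0], [0, 0, 0]],
    [1, [-0.85, -6.3, 0], [0, 0, 0]],
    [1, [-1.02, -7.6, 0], [0, 0, 0]],
    [1, [-1.2, -8.9, 0], [0, 0, 0]],
    [1, [-1.38, -10.2, 0], [0, 0, 0]],
    [1, [-1.55, -11.5, 0], [0, 0, 0]],
    [1, [-1.73, -12.8, 0], [0, 0, 0]],
    [1, [-1.9, -14.1, 0], [0, 0, 0]]
  ]
}}

```text
t: 43.3
position: [487.3, 48.1, 226.4]
orientation: [-0.0, 0.998, -0.068, 0.0]
force: [0.9, -0.5, -4.0]
finger_gap: 23.8
```

Call:
{"fn": "play_rows", "kwargs": {
  "rows": [
    [1, [-0.17, -1.3, 0], [0, 0, 0]],
    [1, [-0.34, -2.6, 0], [0, 0, 0]],
    [1, [-0.52, -3.9, 0], [0, 0, 0]],
    [1, [-0.7, -5.2, 0], [0, 0, 0]],
    [1, [-0.85, -6.3, 0], [0, 0, 0]],
    [1, [-0.98, -7.2, 0], [0, 0, 0]],
    [1, [-1.06, -7.9, 0], [0, 0, 0]],
    [1, [-1.11, -8.3, 0], [0, 0, 0]],
    [1, [-1.11, -8.32, 0], [0, 0, 0]],
    [1, [-1.11, -8.32, 0], [0, 0, 0]],
    [1, [-1.11, -8.32, 0], [0, 0, 0]]
  ]
}}

```text
t: 44.68
position: [489.8, 296.4, 226.2]
orientation: [0.0, 0.998, -0.069, -0.0]
force: [0.6, 0.7, -4.1]
finger_gap: 24.0
```

```bash
python3 - <<'E'
from h import *
P=[]
for i in range(4):
    cam("side"); P.append(robot.observe()["position"])
print(np.round(P,1),np.mean(P,0))
c=cam("side"); cv2.imwrite("pics/side18.png",cv2.resize(c["frame"],None,fx=1.5,fy=1.5,interpolation=cv2.INTER_CUBIC))
plan((489.2,297.7,88.5,-.136))
E
```

```text
[[489.8 296.4 226.3]
 [489.8 296.5 226.3]
 [489.8 296.6 226.3]
 [489.8 296.7 226.3]] [489.84497401 296.57907566 226.30285442]
t 44.92 pos [489.8 296.8 226.3] a -0.1369 gap 23.8 F [ 0.9  0.5 -3. ] q6 0.49
  -> [ 4.892e+02  2.977e+02  8.850e+01 -1.360e-01] shift [-0.024, -0.026, 4.594] turn [0.0, -0.0, -0.01]
```

View pics/side18.png

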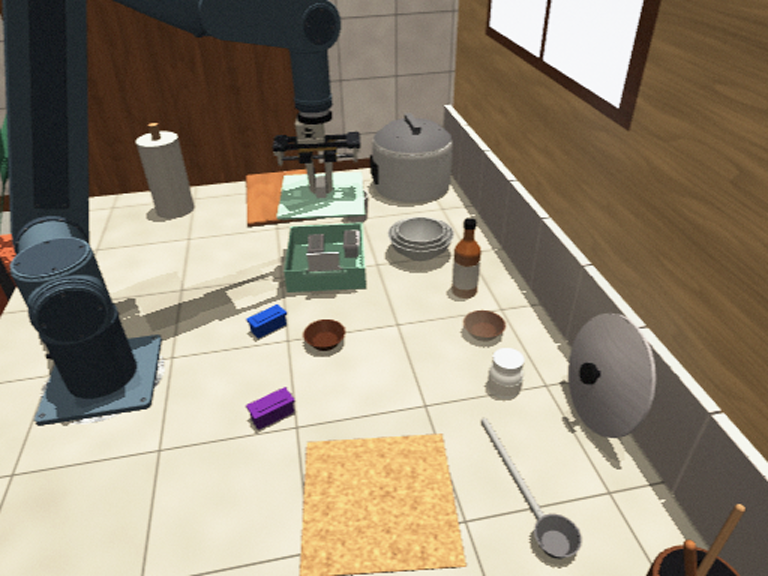

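All three tins stand flat inside and the lid is level over the box. I'll lower it in stages.

Call:
{"fn": "play_rows", "kwargs": {
  "rows": [
    [1, [-0.02, -0.03, 0.8], [0, 0, 0]],
    [1, [-0.02, -0.03, 1.8], [0, 0, 0]],
    [1, [-0.02, -0.03, 2.7], [0, 0, 0]],
    [1, [-0.02, -0.03, 3.4], [0, 0, 0]],
    [1, [-0.02, -0.03, 3.9], [0, 0, 0]],
    [1, [-0.02, -0.03, 4.1], [0, 0, 0]],
    [1, [-0.02, -0.03, 4.1], [0, 0, 0]]
  ]
}}

```text
t: 45.8
position: [489.3, 298.2, 103.3]
orientation: [0.0, 0.998, -0.068, 0.0]
force: [0.1, 1.0, -3.4]
finger_gap: 23.9
```

```bash
python3 - <<'E'
from h import *
for i in range(2): cam("side")
c=cam("side"); cv2.imwrite("pics/side19.png",cv2.resize(c["frame"][130:200,170:270],None,fx=7,fy=7,interpolation=cv2.INTER_CUBIC))
plan((489.2,297.7,88.5,-.136))
E
```

```text
t 45.95 pos [489.8 298.4 104.2] a -0.1364 gap 23.6 F [-0.   0.7 -3.4] q6 0.49
  -> [ 4.892e+02  2.977e+02  8.850e+01 -1.360e-01] shift [-0.018, 0.027, 0.523] turn [-0.01, -0.02, -0.0]
```

View pics/side19.png

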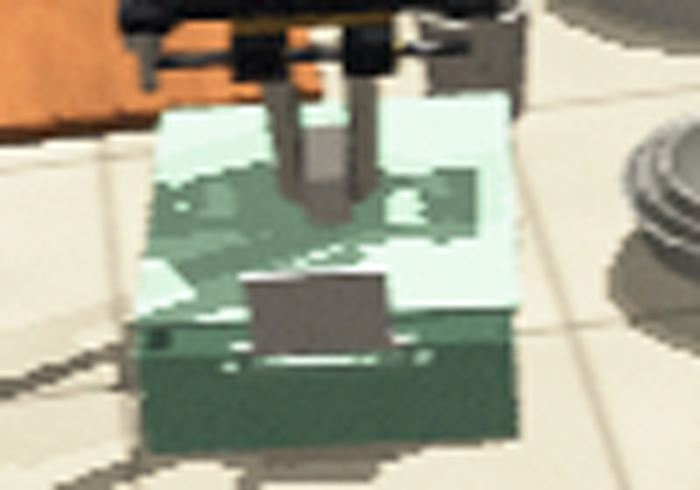

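Call:
{"fn": "play_rows", "kwargs": {
  "rows": [
    [1, [-0.01, 0.02, 0.1], [0, 0, 0]],
    [1, [-0.01, 0.02, 0.2], [0, 0, 0]],
    [1, [-0.01, 0.02, 0.3], [0, 0, 0]],
    [1, [-0.01, 0.02, 0.4], [0, 0, 0]],
    [1, [-0.01, 0.02, 0.45], [0, 0, 0]],
    [1, [-0.01, 0.02, 0.45], [0, 0, 0]]
  ]
}}

```text
t: 46.7
position: [488.7, 297.6, 89.6]
orientation: [0.0, 0.998, -0.068, -0.0]
force: [0.1, -0.7, -3.4]
finger_gap: 24.0
```

Call:
{"fn": "play_rows", "kwargs": {
  "rows": [
    [1, [0, 0, 0.04], [0, 0, 0]],
    [1, [0, 0, 0.08], [0, 0, 0]],
    [1, [0, 0, 0.08], [0, 0, 0]]
  ]
}}

```text
t: 47.08
position: [489.0, 297.7, 88.5]
orientation: [-0.0, 0.998, -0.068, 0.0]
force: [-2.5, -0.9, 4.8]
finger_gap: 23.7
```

Contact came at z = 88.5 mm, which is where a fully seated lid should touch. I'll release and look.

Call:
{"fn": "play_rows", "kwargs": {
  "rows": [
    [0.2, [0, 0, 0], [0, 0, 0]],
    [0, [0, 0, 0], [0, 0, 0]],
    [-0.4, [0, 0, 0], [0, 0, 0]],
    [-0.4, [0, 0, 0], [0, 0, 0]],
    [-0.4, [0, 0, 0], [0, 0, 0]],
    [-0.4, [0, 0, -0.3], [0, 0, 0]],
    [-0.4, [0, 0, -1.2], [0, 0, 0]],
    [-0.4, [0, 0, -2.5], [0, 0, 0]],
    [-0.4, [0, 0, -4], [0, 0, 0]],
    [-0.4, [0, 0, -5], [0, 0, 0]],
    [-0.4, [0, 0, -5], [0, 0, 0]]
  ]
}}

```text
t: 48.45
position: [490.3, 298.2, 240.8]
orientation: [-0.001, 0.998, -0.068, 0.003]
force: [-0.8, 0.1, 0.3]
finger_gap: 64.9
```

```bash
python3 - <<'E'
from h import *
for i in range(3): cam("side")
c=cam("side"); I=c["frame"][130:200,170:270]; cv2.imwrite("pics/side20.png",cv2.resize(I,None,fx=7,fy=7,interpolation=cv2.INTER_CUBIC))
plan()
# latch tip estimate overlay
I=cv2.resize(c["frame"],None,fx=1.5,fy=1.5)
for z in(60,66): pass
b=BOX
def bp(x,y,z): return np.array([*b2w(x,y),z])
for th in (0,1.57,1.65,1.75,1.9):
    P=[bp(s*35,-113+55*np.cos(th),66+55*np.sin(th)) for s in(-1,1)]
    print(th,np.round(proj(c,np.array(P)),1).tolist(),np.round(P,1).tolist())
E
```

```text
t 48.65 pos [487.9 297.3 235.8] a -0.1364 gap 64.8 F [ 0.  -0.5  0.1] q6 0.49
0 [[207.0, 170.8], [226.6, 169.8]] [[447.1, 244.5, 66.0], [516.4, 235.0, 66.0]]
1.57 [[204.9, 166.1], [225.6, 165.0]] [[439.6, 190.0, 121.0], [509.0, 180.5, 121.0]]
1.65 [[204.8, 166.8], [225.6, 165.8]] [[439.0, 185.7, 120.8], [508.4, 176.2, 120.8]]
1.75 [[204.8, 167.9], [225.6, 166.8]] [[438.3, 180.3, 120.1], [507.6, 170.8, 120.1]]
1.9 [[204.7, 169.7], [225.7, 168.6]] [[437.2, 172.4, 118.0], [506.5, 162.9, 118.0]]
```

View pics/side20.png

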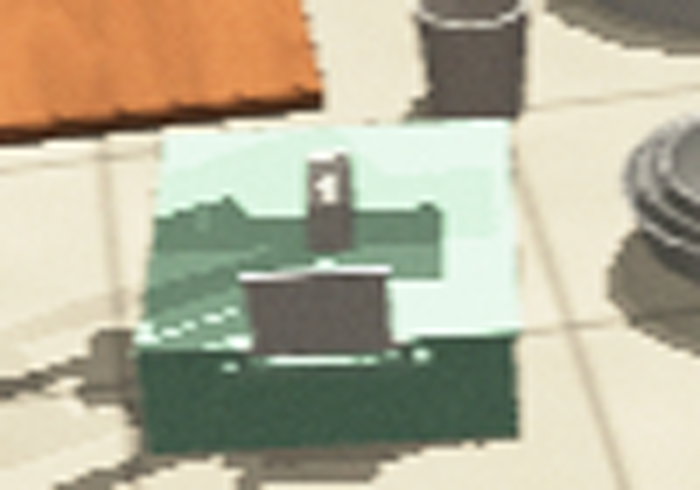

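The lid matches its original outline within about 1 px, so it's fully down. The latch leans out at about 1.8 rad, with its tip edge at px (205–226,169). I'll close the fingers and go outside the latch at box y = -155, tips at about z 95.

```bash
python3 - <<'E'
from h import *
t=[(*b2w(0,y),z,-.136) for y,z in((-158,236),(-158,114),(-120,114),(-98,114))]
plan(*t,cmd=(489.2,297.7,238,-.136))
E
```

```text
t 48.65 pos [489.2 297.7 238. ] a -0.1360 gap 64.8 F [ 0.  -0.5  0.1] q6 0.49
  -> [ 4.68178e+02  1.40659e+02  2.36000e+02 -1.36000e-01] shift [0.015, 5.281, 0.067] turn [0.0, 0.0, 0.0]
  -> [ 4.68178e+02  1.40659e+02  1.14000e+02 -1.36000e-01] shift [0.015, 5.281, 4.133] turn [0.0, 0.0, 0.0]
  -> [ 4.73330e+02  1.78308e+02  1.14000e+02 -1.36000e-01] shift [0.015, 4.015, 4.133] turn [0.0, 0.0, 0.0]
  -> [ 4.76313e+02  2.00105e+02  1.14000e+02 -1.36000e-01] shift [0.015, 3.281, 4.133] turn [0.0, 0.0, 0.0]
```

Call:
{"fn": "play_rows", "kwargs": {
  "rows": [
    [1, [0, 1, 0], [0, 0, 0]],
    [1, [0, 2.3, 0], [0, 0, 0]],
    [1, [0, 3.6, 0], [0, 0, 0]],
    [1, [0, 4.8, 0], [0, 0, 0]],
    [1, [0, 5.28, 0], [0, 0, 0]],
    [1, [0, 5.28, 0], [0, 0, 0]],
    [1, [0, 5.28, 1], [0, 0, 0]],
    [1, [0, 5.28, 2], [0, 0, 0]],
    [1, [0, 5.28, 3], [0, 0, 0]],
    [1, [0, 5.28, 3.8], [0, 0, 0]],
    [1, [0, 5.28, 4.1], [0, 0, 0]],
    [1, [0, 5.28, 4.1], [0, 0, 0]]
  ]
}}

```text
t: 50.15
position: [467.1, 141.4, 114.0]
orientation: [-0.0, 0.998, -0.068, -0.001]
force: [0.4, -1.0, -0.1]
finger_gap: 0.3
```

```bash
python3 - <<'E'
from h import *
for i in range(3): cam("top")
c=cam("side"); cv2.imwrite("pics/side21.png",cv2.resize(c["frame"][110:210,150:290],None,fx=5.5,fy=5.5,interpolation=cv2.INTER_CUBIC))
t=[(*b2w(0,y),z,-.136) for y,z in((-120,114),(-98,114))]
plan(*t)
E
```

```text
t 50.35 pos [468.1 140.9 115.4] a -0.1362 gap 0.6 F [ 0.7  0.4 -0.1] q6 0.20
  -> [ 4.73330e+02  1.78308e+02  1.14000e+02 -1.36000e-01] shift [0.004, -1.259, 0.046] turn [-0.01, -0.02, -0.0]
  -> [ 4.76313e+02  2.00105e+02  1.14000e+02 -1.36000e-01] shift [0.004, -1.992, 0.046] turn [-0.01, -0.02, -0.0]
```

View pics/side21.png

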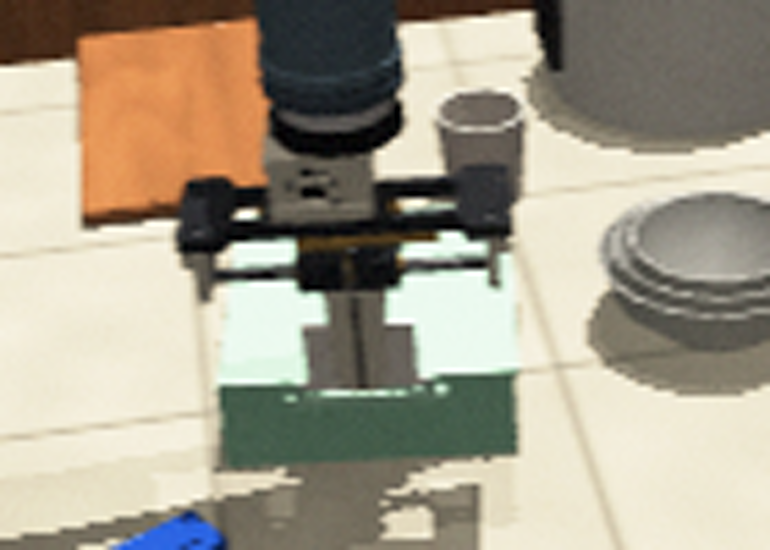

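The closed fingers stand in front of the latch's outer face, centred on it. I'll push inward at constant height.

Call:
{"fn": "play_rows", "kwargs": {
  "rows": [
    [1, [0, -0.3, 0.03], [0, 0, 0]],
    [1, [0, -0.5, 0.03], [0, 0, 0]],
    [1, [0, -0.7, 0.03], [0, 0, 0]],
    [1, [0, -0.9, 0.03], [0, 0, 0]],
    [1, [0, -1.1, 0.03], [0, 0, 0]],
    [1, [0, -1.3, 0.03], [0, 0, 0]],
    [1, [0, -1.5, 0.03], [0, 0, 0]],
    [1, [0, -1.7, 0.03], [0, 0, 0]],
    [1, [0, -1.85, 0.03], [0, 0, 0]],
    [1, [0, -2, 0.03], [0, 0, 0]],
    [1, [0, -2, 0.03], [0, 0, 0]]
  ]
}}

```text
t: 51.72
position: [475.5, 200.6, 113.5]
orientation: [-0.0, 0.998, -0.068, 0.0]
force: [0.4, 0.7, 0.6]
finger_gap: 0.6
```

```bash
python3 - <<'E'
from h import *
for i in range(2): cam("top")
c=cam("side"); cv2.imwrite("pics/side22.png",cv2.resize(c["frame"][110:210,150:290],None,fx=5.5,fy=5.5,interpolation=cv2.INTER_CUBIC))
c=cam("top"); cv2.imwrite("pics/top22.png",rect(c,66,370,600,140,420,2.5))
t=[(*b2w(0,y),z,-.136) for y,z in((-92,102),(-87,92),(-87,90))]
plan(*t)
E
```

```text
t 51.92 pos [475.5 200.2 113.5] a -0.1365 gap 0.7 F [ 0.4 -0.1  0.2] q6 0.32
  -> [ 4.77127e+02  2.06050e+02  1.02000e+02 -1.36000e-01] shift [0.028, -0.202, 0.383] turn [-0.0, -0.0, -0.01]
  -> [ 4.77804e+02  2.11003e+02  9.20000e+01 -1.36000e-01] shift [0.028, -0.369, 0.716] turn [-0.0, -0.0, -0.01]
  -> [ 4.77804e+02  2.11003e+02  9.00000e+01 -1.36000e-01] shift [0.028, -0.369, 0.783] turn [-0.0, -0.0, -0.01]
```

View pics/side22.png

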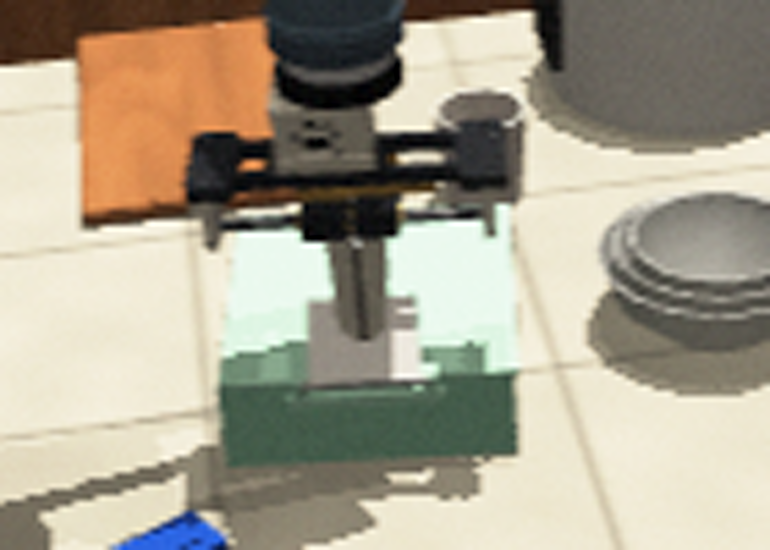

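View pics/top22.png

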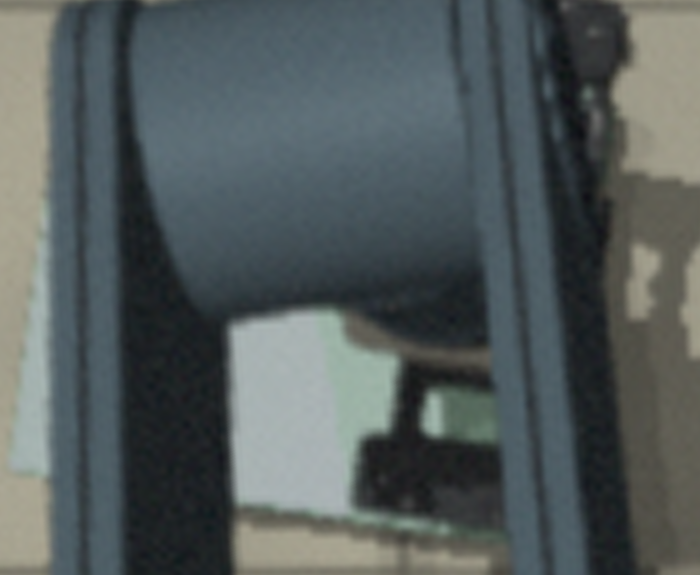

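The flap leans in at about 45°, with the fingertips on its outer face. I'll press diagonally down and in.

Call:
{"fn": "play_rows", "kwargs": {
  "rows": [
    [1, [0, -0.07, 0.15], [0, 0, 0]],
    [1, [0, -0.14, 0.28], [0, 0, 0]],
    [1, [0, -0.2, 0.4], [0, 0, 0]],
    [1, [0, -0.27, 0.52], [0, 0, 0]],
    [1, [0, -0.34, 0.64], [0, 0, 0]],
    [1, [0, -0.37, 0.72], [0, 0, 0]],
    [1, [0, -0.37, 0.76], [0, 0, 0]],
    [1, [0, -0.37, 0.76], [0, 0, 0]]
  ]
}}

```text
t: 52.92
position: [476.8, 211.1, 90.5]
orientation: [0.0, 0.998, -0.068, -0.0]
force: [0.0, 0.1, -0.3]
finger_gap: 0.4
```

Call:
{"fn": "play_rows", "kwargs": {
  "rows": [
    [1, [0, 0, 0.03], [0, 0, 0]],
    [1, [0, 0, 0.06], [0, 0, 0]],
    [1, [0, 0, 0.06], [0, 0, 0]]
  ]
}}

```text
t: 53.3
position: [477.0, 211.2, 90.1]
orientation: [-0.0, 0.998, -0.068, 0.0]
force: [-3.1, 0.3, 10.6]
finger_gap: 0.6
```

The force rose to 10.6 N at tip z ≈ 71 mm, the height of a shut latch. I'll back off and check.

Call:
{"fn": "play_rows", "kwargs": {
  "rows": [
    [1, [0, 0, 0.03], [0, 0, 0]],
    [1, [0, 0, 0.03], [0, 0, 0]],
    [1, [0, 0, -0.4], [0, 0, 0]],
    [1, [0, 0, -1.5], [0, 0, 0]],
    [1, [0, 0, -3], [0, 0, 0]],
    [1, [0, 0, -5], [0, 0, 0]],
    [1, [0, 2, -6], [0, 0, 0]],
    [1, [0, 4, -6], [0, 0, 0]],
    [1, [0, 6, -6], [0, 0, 0]],
    [1, [0, 8, -6], [0, 0, 0]],
    [1, [0, 8, -6], [0, 0, 0]],
    [1, [0, 8, -6], [0, 0, 0]]
  ]
}}

```text
t: 54.8
position: [444.3, -26.5, 269.0]
orientation: [-0.0, 0.998, -0.069, 0.0]
force: [0.2, 1.5, -0.1]
finger_gap: 0.6
```

```bash
python3 - <<'E'
from h import *
for i in range(3): cam("top")
c=cam("side"); cv2.imwrite("pics/side23.png",cv2.resize(c["frame"],None,fx=1.5,fy=1.5,interpolation=cv2.INTER_CUBIC)); cv2.imwrite("pics/side23b.png",cv2.resize(c["frame"][130:200,170:270],None,fx=7,fy=7,interpolation=cv2.INTER_CUBIC))
c=cam("top"); cv2.imwrite("pics/top23.png",rect(c,66,370,610,140,430,2.5))
plan()
E
```

```text
t 55.05 pos [444.4 -25.3 268.8] a -0.1337 gap 0.5 F [-0.1  0.7  0.5] q6 -0.17
```

View pics/side23.png

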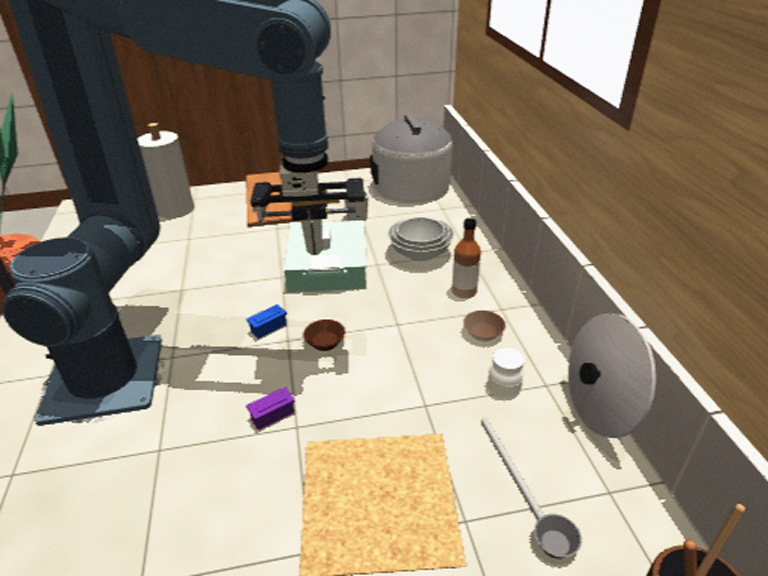

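View pics/side23b.png

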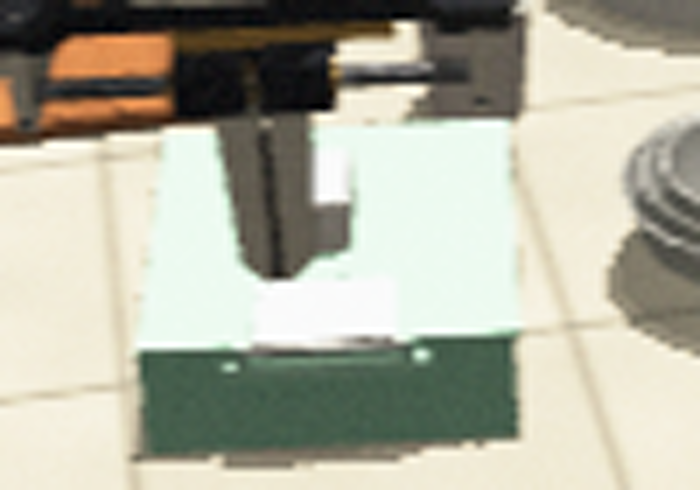

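View pics/top23.png

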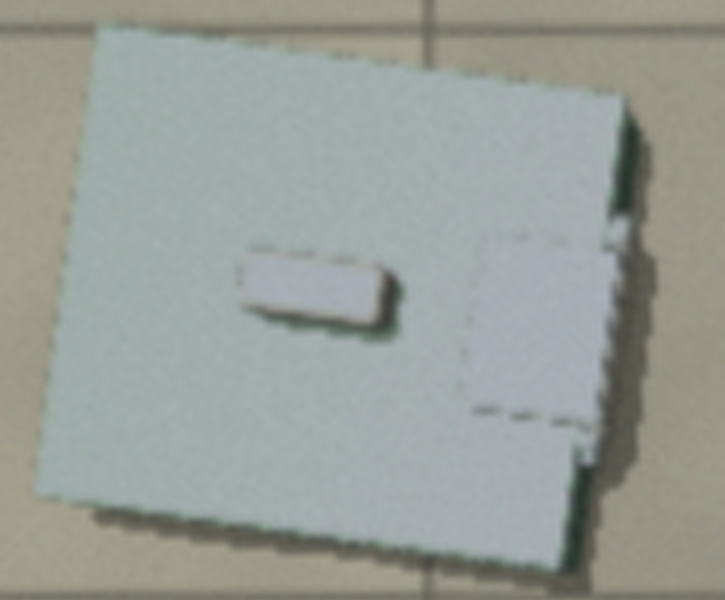

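The flap lies flat over the lid edge, at px (255–395,280–345) in the side crop. The lid is centred to about 2 mm, the bystanders look unmoved, and the arm is clear. I'll let it settle and hand in.

Call:
{"fn": "play_rows", "kwargs": {
  "rows": [
    [1, [0, 0, -0.5], [0, 0, 0]],
    [1, [0, 0, -0.5], [0, 0, 0]],
    [1, [0, 0, -0.5], [0, 0, 0]],
    [1, [0, 0, -0.5], [0, 0, 0]]
  ]
}}

```text
t: 55.55
position: [444.2, -26.6, 283.7]
orientation: [-0.0, 0.998, -0.068, -0.0]
force: [-0.3, 0.0, 0.4]
finger_gap: 0.6
```

```bash
python3 - <<'E'
from h import *
print(robot.observe()["force"], robot.job_done())
E
```

```text
the job is handed in; nothing more can be done
[-0.31516843  0.00321598  0.3715347 ] None
```

I set the lid on the cork mat, stood all three tins on the box floor (there was no fourth), put the lid back and shut the latch. I handed the job in at about 55.5 s; it reports no verdict.

**What happened on the way:**
- **Knocked tin:** after I placed the first tin, it was knocked about 25 mm into a corner of the box. It stayed flat and inside the limits, so I left it there.

**Last checks:**
- **Tins:** the top view just before closing showed all three flat inside the box.
- **Lid:** it touched down at the height expected for a seated lid. Its centre is within about 2 mm of the box's centre by camera, which is as good as the calibration allows.
- **Latch:** the press reached about 10 N at the height of a shut flap, and both views show it flat over the lid's edge.
- **Rest of the scene:** the final side view showed no visible movement of the bystanders or the blue and purple look-alikes, and the arm stood clear.
- **Disagreement:** on the mat the camera put the lid about 2.4 mm off in x from where the arm released it. I went back with the same grip and retraced the first pick-up instead of correcting for it.

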